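# Press a glued ferrule home and hold the hand press

## Task

Of the two octagonal chisel handles, the one on the blue gluing mat has glue under its brass ferrule: lay it in the V-rests of the hand press, ferrule towards the ram, and let go of it. Then pull the lever down by its ball knob until the ferrule is fully home and about half of the red band on the ram's spring-loaded nose has gone into its sleeve; keep it there for at least five seconds while the glue grabs, and finish still holding the lever so. Leave the other handle, the glue bottle and the mallet where they are.

Things in the scene. Friction and masses are not known exactly. Their poses are not given: they have to be found in the camera images.
- press: green and aluminium bench hand press, fixed; place and yaw vary. Origin: on the bench surface. y runs along its rail (75 mm wide, 310 long, 20 thick) from the fixed stop to the ram and lever. A handle in the rests has its axis at x = 0, z = 55 mm. Ram housing: y = 56 to 132 mm, 46 mm wide, up to z = 126 mm
- rests (a point): on the press axis midway between the two black 90-degree V-rests (each 12 mm wide; at press y = -120 and -45 mm): press x = 0, y = -82.5, z = 55 mm. They carry an octagonal handle on two slanted flats, as it lies on the bench, without rolling it. Between them the space beside the handle is free down to the rail's top, z = 20 mm
- stop (a point): centre of the rubber-padded face of the fixed stop, at press x = 0, y = -135, z = 55 mm, where the butt of the handle ends up; the stop is 60 mm wide and 92 mm high. Gap from here to the nose with the ram drawn back: 154 mm
- pivot (a point): axis of the lever's hinge, in the plane in which the lever swings: at press x = -42, y = 95, z = 90 mm. The hinge axis is parallel to press x
- lever: the press's lever: a 12 mm steel rod with a ball knob, hinged at the pivot. A spring keeps it up, 80 degrees above level; pulled towards press +y and down it swings 1.55 rad in all (level at 1.40 rad) and drives the ram towards the stop by 30 mm per rad. Pressing takes 3 to 8 N at the ball. Let go, it springs back up. Origin: 42 mm towards press +x of pivot, on the hinge axis
- ball (a point): centre of the lever's black ball knob, 32 mm diameter, 150 mm from the pivot. With the lever up it is 26 mm towards press +y of the pivot and 148 mm above it, 238 mm above the bench
- nose (a joint): how far the ram's spring-loaded steel nose is pushed into its dark sleeve, m: 0 = free, 0.018 = bottomed. 6 N to start it, then 1.5 N per mm. A red band round the nose (9 mm wide) starts to go into the sleeve's mouth at 0.004 and is wholly hidden at 0.013; half of it is hidden at 0.0085
- nose_face (a point): centre of the flat front of the nose (27 mm diameter), which presses on the ferrule; it faces press -y
- ash: pale ash octagonal chisel handle, loose, 30 mm across flats, about 0.1 kg; lies on a flat at the start. Origin: on its axis at the middle of the 104 mm wooden part, 15 mm above what it lies on. x runs along it towards the brass ferrule, a ring 26 mm in diameter and 20 mm long slipped on the +x end; the domed butt is 52 mm towards -x. 124 mm long in all with the ferrule home
- walnut: dark walnut octagonal chisel handle, loose, 30 mm across flats, about 0.1 kg; lies on a flat at the start. Origin: on its axis at the middle of the 114 mm wooden part, 15 mm above what it lies on. x runs along it towards the brass ferrule, a ring 26 mm in diameter and 20 mm long slipped on the +x end; the domed butt is 57 mm towards -x. 134 mm long in all with the ferrule home
- ferrule_ash (a joint): how far the ferrule of the ash handle stands off its wooden shoulder, m: 0 = fully home; 0.006 to 0.009 at the start, seen as a gap. A push fit: it takes about 9 N along the axis to move it
- ferrule_walnut (a joint): the same for the walnut handle
- ash_tip (a point): centre of the outer end of the ash handle's ferrule
- walnut_tip (a point): centre of the outer end of the walnut handle's ferrule
- gluemat: blue silicone gluing mat 150 x 150 x 2 mm, fixed; origin at the centre of its underside. The handle lying on it is the glued one (either handle)
- drymat: green mat 150 x 150 x 2 mm, fixed; origin at the centre of its underside. The handle lying on it is still dry and stays there
- glue: white glue bottle with orange cap, 40 mm diameter, 100 mm high, standing; origin at the centre of its base (leave alone)
- mallet: wooden mallet lying on its side along its x axis, head 68 mm diameter and 100 mm long, grip 130 mm towards -x; origin under the axis, 30 mm from the head (leave alone)

How it is judged:
On the way, in this order (a step that is already met when the one before it is completed fails the run):
1. the handle from the blue gluing mat lies in the V-rests, ferrule towards the ram, let go of, with the lever still up (((x of ash in the frame of press between -0.007 and 0.007 m and z of ash in the frame of press between 0.049 and 0.061 m and y of ash in the frame of press between -0.1 and -0.045 m and angle between the x axis of ash and the y axis of press, either way round below 0.1 rad and y of ash_tip in the frame of press between -0.03 and 0.03 m and contact force between the fingers and ash below 0.5 N and horizontal distance between walnut and gluemat above 0.1 m and distance of walnut from where it was at the start of the episode below 0.02 m and z of ball in the frame of press above 0.225 m) or (x of walnut in the frame of press between -0.007 and 0.007 m and z of walnut in the frame of press between 0.049 and 0.061 m and y of walnut in the frame of press between -0.1 and -0.045 m and angle between the x axis of walnut and the y axis of press, either way round below 0.1 rad and y of walnut_tip in the frame of press between -0.03 and 0.03 m and contact force between the fingers and walnut below 0.5 N and horizontal distance between ash and gluemat above 0.1 m and distance of ash from where it was at the start of the episode below 0.02 m and z of ball in the frame of press above 0.225 m))), for 0.2 s.
2. ferrule home and half of the nose's red band in the sleeve, held without a break for 5 s (((x of ash in the frame of press between -0.007 and 0.007 m and z of ash in the frame of press between 0.049 and 0.061 m and y of ash in the frame of press between -0.1 and -0.045 m and angle between the x axis of ash and the y axis of press, either way round below 0.1 rad and y of ash_tip in the frame of press between -0.03 and 0.03 m and contact force between the fingers and ash below 0.5 N and horizontal distance between walnut and gluemat above 0.1 m and distance of walnut from where it was at the start of the episode below 0.02 m and value of joint ferrule_ash below 0.0015 m and value of joint nose between 0.004 and 0.013 m and distance between ash_tip and nose_face below 0.008 m and contact force between the fingers and lever above 1.5 N) or (x of walnut in the frame of press between -0.007 and 0.007 m and z of walnut in the frame of press between 0.049 and 0.061 m and y of walnut in the frame of press between -0.1 and -0.045 m and angle between the x axis of walnut and the y axis of press, either way round below 0.1 rad and y of walnut_tip in the frame of press between -0.03 and 0.03 m and contact force between the fingers and walnut below 0.5 N and horizontal distance between ash and gluemat above 0.1 m and distance of ash from where it was at the start of the episode below 0.02 m and value of joint ferrule_walnut below 0.0015 m and value of joint nose between 0.004 and 0.013 m and distance between walnut_tip and nose_face below 0.008 m and contact force between the fingers and lever above 1.5 N))), for 5 s.
At the end, for the whole second after the job is handed in: The handle from the blue mat lies in the V-rests (7 mm), ferrule to the ram, against the nose and within 1.5 mm of home, not touched by the fingers; the nose is 4 to 13 mm in, the fingers load the ball by over 1.5 N; the other handle has moved under 20 mm (((x of ash in the frame of press between -0.007 and 0.007 m and z of ash in the frame of press between 0.049 and 0.061 m and y of ash in the frame of press between -0.1 and -0.045 m and angle between the x axis of ash and the y axis of press, either way round below 0.1 rad and y of ash_tip in the frame of press between -0.03 and 0.03 m and contact force between the fingers and ash below 0.5 N and horizontal distance between walnut and gluemat above 0.1 m and distance of walnut from where it was at the start of the episode below 0.02 m and value of joint ferrule_ash below 0.0015 m and value of joint nose between 0.004 and 0.013 m and distance between ash_tip and nose_face below 0.008 m and contact force between the fingers and lever above 1.5 N) or (x of walnut in the frame of press between -0.007 and 0.007 m and z of walnut in the frame of press between 0.049 and 0.061 m and y of walnut in the frame of press between -0.1 and -0.045 m and angle between the x axis of walnut and the y axis of press, either way round below 0.1 rad and y of walnut_tip in the frame of press between -0.03 and 0.03 m and contact force between the fingers and walnut below 0.5 N and horizontal distance between ash and gluemat above 0.1 m and distance of ash from where it was at the start of the episode below 0.02 m and value of joint ferrule_walnut below 0.0015 m and value of joint nose between 0.004 and 0.013 m and distance between walnut_tip and nose_face below 0.008 m and contact force between the fingers and lever above 1.5 N))); the arm keeps its last pose, push and grip.
It fails at once if the glue bottle or the mallet is shifted by more than 30 mm (distance of any of glue, mallet from where it was at the start of the episode above 0.03 m).
It also fails if it takes over 69 s, if anything falls off the work surface, if the arm or the gripper's body presses on something with over 40 N, if the wrist force passes 120 N, or if a joint passes its speed limit or range.

## Robot

A 6-joint arm with a two-finger parallel gripper is mounted at the origin on the work surface. World frame = base frame: x ahead of the robot, y to its left, z up, the work surface at z = 0. Lengths are in m, angles in rad, forces in N, time in s.
With the tool pointing down it reaches from about 0.275 to 0.825 m from the base axis. Payload 4.9 kg.
Tool frame: the origin (TCP) lies at the very end of the fingers, on their centre line; the grasp point (between the pads) lies 19 mm behind it; z points along the fingers, y is the line along which they close (so a half turn about z gives the same grasp; the last joint's range is limited). The gripper opens to 85 mm and grips with 20 to 120 N. Pads are 22 mm wide; open, the fingers measure 114 mm over their backs; the gripper's body (76 mm by 85 mm) begins 54 mm behind the grasp point. The pads swing forward as they close: fully open they stand 13 mm farther back than shut.
Start: joints at [-1.296, 0.326, -0.193, 1.052, 0, 1.437], TCP at [0.219, -0.505, 0.194] pointing down, gripper open.
Joint ranges: [-2.65, 2.65], [-0.97, 1.79], [-1.3, 1.35], [-1.93, 2.1], [-1.47, 1.37], [-3.14, 3.14]. Speed limits (rad/s): [2.57, 2.57, 3.14, 3.14, 3.14, 3.14].

## Interface

Orientations are given as a unit quaternion [x, y, z, w].
In Python, from workcell import env gives the robot as it stands. The module is installed in compiled form; this text tells all that it offers.
- The arm moves only by the tool step_arm, never from a script. Its argument "steps" is one flat list of numbers, 7 for each row, row after row: the shift along the world's x, y, z in units of 30 mm (1.0 is 30 mm), then the turn, a rotation vector about the world's x, y, z in units of 8 degrees (1.0 is 8 degrees), then the finger opening in mm, from 0 to 85.4. In form: [dx, dy, dz, wx, wy, wz, claw, dx, dy, dz, wx, wy, wz, claw, ...]. A call has 1 to 12 rows; each row is the pose to reach, as a shift and turn from the pose commanded when the call began; what a row does not reach only later rows make up. A row lasts 1/10 s, in which the tool goes at most 50 mm and 8.59 degrees, less where a joint would pass 70% of its speed; a pose out of reach is approached as far as the arm can. A call with a gripper value outside its range is refused whole. The fingers move at their own pace and stop on an object; the grip force is fixed at half the most. Time passes only in rows, so rows that repeat a pose let the fingers close. It gives the time, the measured TCP pose, the force, the opening and the grip force at its end, in the units of the state.
- env.state(): the state, without advancing time (a new reading comes with each control period).
- env.read_camera(name): name is "scene" or "top" or "wrist"; returns the picture (400x640x3 uint8, blue, green, red); there is no depth.
- env.camera_info(name): a dict with "fx", "fy", "cx", "cy" (pixels), "rvec" (rotation vector, rad) and "tvec" (3), from world to camera coordinates, as OpenCV has them. Camera axes: x right, y down, z forward; pixel columns grow to the right and rows downward; lengths in m; the calibration is good to about 2 mm. A picture is of the moment at which its call begins: read the wrist's pose just before it. camera_info takes no time and is no camera call; for the wrist camera it gives the pose at the moment of the call.
- env.job_done(): hands the job in; it is judged then, once.
The state is a dict: "time_s": time; "joint_positions": joint angles; "joint_vel": joint speeds; "joint_torque": joint torques, N m; "eef_pos": TCP position; "tool_rot": TCP orientation; "wrist_force": force on the tool from outside, world axes, zero at the start; "torque": the same for the moment, N m; "finger_gap": opening from 0.0 (shut) to 1.0 (fully open); "grasp_force": force on a finger pad.
Only numpy, scipy, OpenCV 4.12 (cv2) and the standard library are available. Lean on these libraries where they do the work, as an engineer would, in place of code of your own. Each camera call takes 0.05 s, during which the arm holds its last target. There are 200 camera calls.

## Working session

There is one attempt and no reset: what is moved stays moved. The work goes in short steps, Python scripts to look and compute and a tool call to move; the robot and the scene stay as the last step left them, time stands still between calls to the robot, and variables do not carry over. Pictures are saved under pics/ and viewed, at most 10 in all, crops included, and the job is handed in when it is done.

Besides the shell and the picture viewer there is one more tool, called after "Emit:" as name(argument=value, ...) on one line, values as JSON. step_arm: Moves the arm, as the interface text tells. Its arguments: {"type":"object","properties":{"steps":{"type":"array","items":{"type":"number"}}},"required":["steps"]}

```bash
mkdir -p pics; cat > h.py <<'E'
import numpy as np, cv2
from workcell import env
def cam(n):
    c=env.camera_info(n); K=np.array([[c['fx'],0,c['cx']],[0,c['fy'],c['cy']],[0,0,1.]])
    R=cv2.Rodrigues(np.array(c['rvec'],float))[0]; return K,R,np.array(c['tvec'],float).ravel()
def unproj(c,uv,z):
    K,R,t=c; o=-R.T@t; d=R.T@np.linalg.inv(K)@np.array([uv[0],uv[1],1.]); return o+d*(z-o[2])/d[2]
def proj(c,p):
    K,R,t=c; q=K@(R@np.array(p)+t); return q[:2]/q[2]
E
python3 - <<'E'
from h import *
for n in ['top','scene']:
    im=env.read_camera(n); cv2.imwrite(f'pics/{n}.png',im); cv2.imwrite(f'pics/{n}_v.png',cv2.resize(im,(800,500),interpolation=cv2.INTER_CUBIC))
    K,R,t=cam(n); print(n,K[0,0],-R.T@t)
print(env.state())
E
```

```text
top 397.69887248709006 [ 0.42165868 -0.02466008  1.27467448]
scene 476.39599115487806 [1.18036416 0.42437849 1.21444331]
{'time_s': 0.1, 'joint_positions': array([-1.29623532e+00,  3.26860423e-01, -1.93469511e-01,  1.05199935e+00,
       -7.49762587e-06,  1.43657659e+00]), 'joint_vel': array([ 6.68131685e-05, -5.27049088e-04,  2.33855751e-03,  9.86045167e-04,
        1.86046732e-03,  2.26898323e-04]), 'joint_torque': array([ 8.41287037e-04, -4.44238615e+01,  2.63038284e+01,  7.86122546e-03,
       -1.66614636e-04, -3.77909586e-06]), 'eef_pos': array([ 0.21846236, -0.50413114,  0.19299072]), 'tool_rot': array([ 9.79184615e-01,  2.02970200e-01, -5.74797007e-05, -7.64328817e-04]), 'wrist_force': array([-0.39583326,  0.56700303, -0.41095373]), 'torque': array([ 0.06707221, -0.00478603, -0.006224  ]), 'grasp_force': 0.0, 'finger_gap': 1.0009542809158267}
```

View pics/top_v.png

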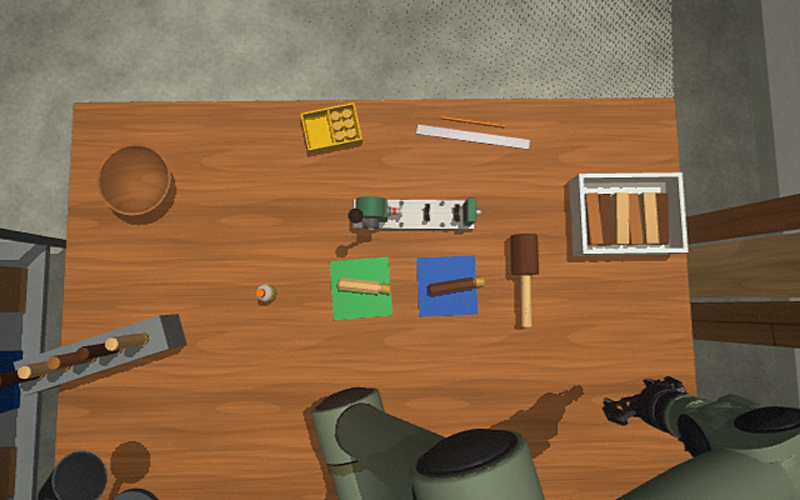

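View pics/scene_v.png

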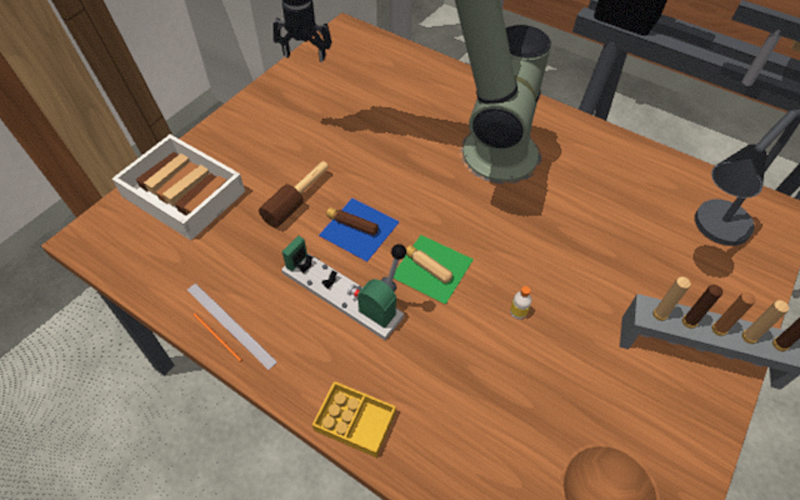

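Walnut lies on the blue mat (≈(455,286) in the 800 px view, ferrule to the right/-y), the press is behind it (stop right, ram left); ferrule must be turned half round. Enlarging.

```bash
python3 - <<'E'
import cv2
im=cv2.imread('pics/top.png')[150:260,270:400]; cv2.imwrite('pics/tc.png',cv2.resize(im,None,fx=5.45,fy=5.45,interpolation=cv2.INTER_CUBIC)[:600])
im=cv2.imread('pics/scene.png')[150:275,215:385]; cv2.imwrite('pics/sc.png',cv2.resize(im,None,fx=4.7,fy=4.7,interpolation=cv2.INTER_CUBIC)[:600])
E
```

```text
(no output)
```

View pics/tc.png

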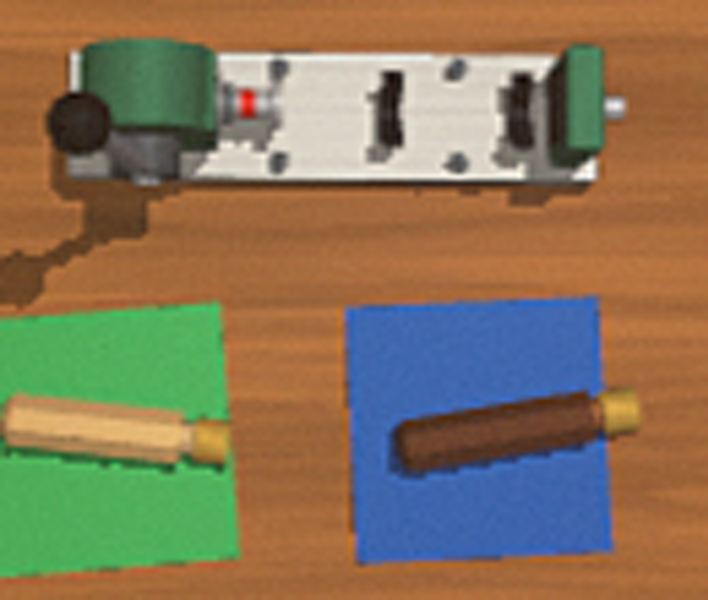

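View pics/sc.png

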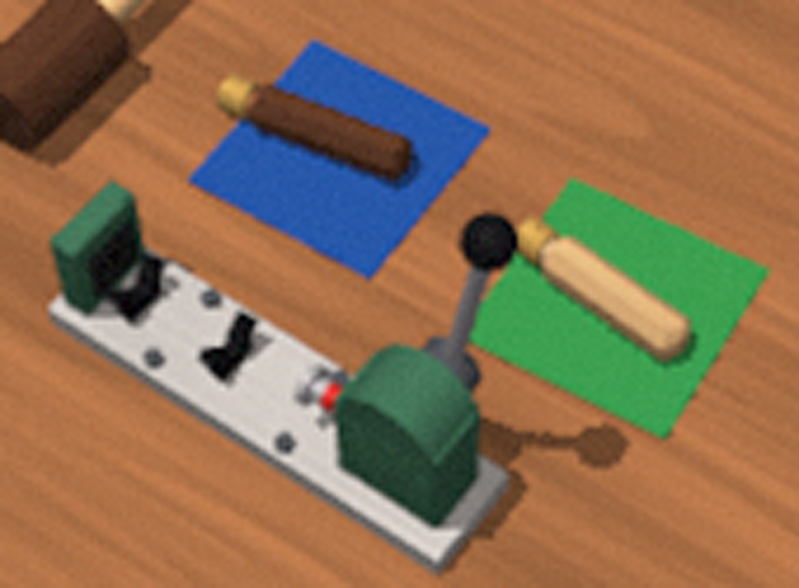

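```bash
cat > m.py <<'E'
from h import *
from scipy.optimize import least_squares
T=cam('top');S=cam('scene')
tc=lambda u,v:np.array([270+(u+.5)/5.45-.5,150+(v+.5)/5.45-.5])
sc=lambda u,v:np.array([215+(u+.5)/4.7-.5,150+(v+.5)/4.7-.5])
for n,c,u in [('T',T,[tc(396,448),tc(638,411)]),('S',S,[sc(408,160),sc(222,96)])]:
    a,b=[unproj(c,x,.017) for x in u]; print('walnut',n,a,b,np.linalg.norm(a-b),np.degrees(np.arctan2(*(b-a)[1::-1])))
# press fit: x,y,yaw, rail end y
obs=[(T,tc(79,122),(-.042,.121,.238)),(S,sc(489,241),(-.042,.121,.238)),
 (T,tc(68,176),(-.0375,'e',.02)),(T,tc(597,181),(-.0375,'s',.02)),(T,tc(71,52),(.0375,'e',.02)),
 (S,sc(52,303),(.0375,'s',.02)),(S,sc(440,556),(.0375,'e',.02)),(S,sc(508,478),(-.0375,'e',.02)),
 (S,sc(303,390),(0,.019,.055))]
def f(p):
    r=[]
    for c,uv,q in obs:
        y={'e':p[3],'s':p[3]-.31}.get(q[1],q[1]); C,s=np.cos(p[2]),np.sin(p[2])
        r.append(proj(c,[p[0]+C*q[0]-s*y,p[1]+s*q[0]+C*y,q[2]])-uv)
    return np.ravel(r)
if __name__=='__main__':
    s=least_squares(f,[.5,0,0,.155],loss='soft_l1'); p=s.x; print(p,np.degrees(p[2])); print(f(p).reshape(-1,2).round(1))
    w=lambda x,y:np.array([p[0]+np.cos(p[2])*x-np.sin(p[2])*y,p[1]+np.sin(p[2])*x+np.cos(p[2])*y])
    print('rests',w(0,-.0825),'ball',w(-.042,.121),'pivot',w(-.042,.095))
E
python3 m.py
```

```text
walnut T [ 0.43663735 -0.12185316  0.017     ] [ 0.45580008 -0.26314432  0.017     ] 0.14258471957656121 -82.27634122066985
walnut S [ 0.43660593 -0.12168812  0.017     ] [ 0.46383151 -0.25926247  0.017     ] 0.14024240749179537 -78.80596419780377
[ 0.63199762 -0.07652364 -0.02655636  0.14328662] -1.5215674061848474
[[-0.2  0. ]
 [-0.1 -0.4]
 [-0.4 -0.2]
 [-0.2  0.1]
 [-0.5 -0.7]
 [-1.3  0.2]
 [-0.8  0.7]
 [ 0.2 -1.7]
 [ 1.  -2.2]]
rests [ 0.62980697 -0.15899455] ball [0.59322537 0.04554893] pivot [0.59253498 0.0195581 ]
```

Emit:
step_arm(steps=[7.53,11.1,-0.5,0,0,9.45,85,7.53,11.1,-0.5,0,0,9.45,85,7.53,11.1,-0.5,0,0,9.45,85,7.53,11.1,-0.5,0,0,9.45,85,7.53,11.1,-0.5,0,0,9.45,85,7.53,11.1,-0.5,0,0,9.45,85,7.53,11.1,-0.5,0,0,9.45,85,7.53,11.1,-0.5,0,0,9.45,85,7.53,11.1,-0.5,0,0,9.45,85,7.53,11.1,-0.5,0,0,9.45,85,7.53,11.1,-0.5,0,0,9.45,85,7.53,11.1,-0.5,0,0,9.45,85])

```text
time_s: 1.3
eef_pos: [0.444, -0.1725, 0.1786]
tool_rot: [0.651, 0.759, -0.0, -0.0]
wrist_force: [-0.3, -0.4, 0.0]
finger_gap: 0.997
grasp_force: 0.0
```

```bash
python3 - <<'E'
from h import *
s=env.state(); print(s['time_s'],s['eef_pos'],s['tool_rot'],s['joint_positions'])
W=cam('wrist'); np.savez('pics/w1',K=W[0],R=W[1],t=W[2]); im=env.read_camera('wrist'); cv2.imwrite('pics/w1.png',im); print(-W[1].T@W[2],W[0][0,0])
E
```

```text
1.3 [ 0.44401434 -0.1725431   0.17856717] [ 6.50622459e-01  7.59401334e-01 -1.16704763e-04 -1.28724268e-04] [-5.25632207e-01  2.02514727e-01 -4.01058668e-01  9.67518516e-01
 -1.82729042e-04  8.91175484e-01]
[ 0.43367149 -0.10437633  0.35849158] 344.2961898684959
```

View pics/w1.png

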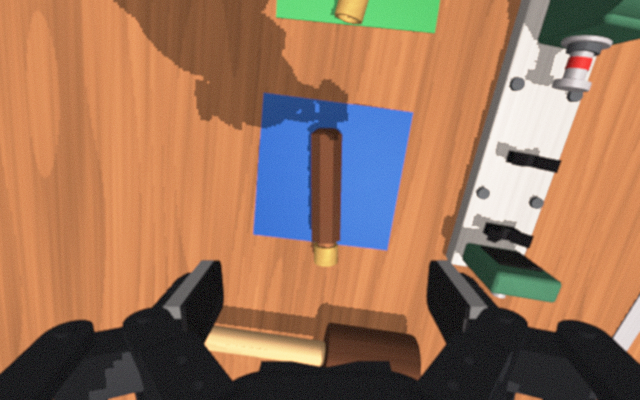

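Walnut in the wrist view: butt (326,127), ferrule tip (325,266), the press at right with rests near (533,160) and (508,236).

```bash
python3 - <<'E'
from h import *
d=np.load('pics/w1.npz'); W=(d['K'],d['R'],d['t'])
a=unproj(W,(326,127),.017); b=unproj(W,(325.3,266),.017); v=b-a
print(a,b,np.linalg.norm(v),np.degrees(np.arctan2(v[1],v[0])),'orig',a+v/np.linalg.norm(v)*.057)
p=[.632,-.0765,-.02656]
w=lambda x,y,z:[p[0]+np.cos(p[2])*x-np.sin(p[2])*y,p[1]+np.sin(p[2])*x+np.cos(p[2])*y,z]
for q in [(0,.019,.055),(0,-.045,.04),(0,-.12,.04),(-.03,-.135,.092),(.03,-.135,.092),(-.0375,-.167,.02)]: print(q,proj(W,w(*q)).round(1))
im=cv2.imread('pics/w1.png')[0:310,430:640].copy()
im=cv2.resize(im,None,fx=2,fy=1.9*1.0,interpolation=cv2.INTER_CUBIC) if 0 else cv2.resize(im,None,fx=1.93,fy=1.93,interpolation=cv2.INTER_CUBIC)
cv2.imwrite('pics/w1c.png',im)
E
```

```text
[ 0.43733038 -0.12030782  0.017     ] [ 0.45929286 -0.26554873  0.017     ] 0.1468920506014172 -81.40121335074464 orig [ 0.4458527  -0.17666711  0.017     ]
(0, 0.019, 0.055) [568.3  89.9]
(0, -0.045, 0.04) [531.9 162.3]
(0, -0.12, 0.04) [506.1 237. ]
(-0.03, -0.135, 0.092) [497.6 269.2]
(0.03, -0.135, 0.092) [564.9 280.7]
(-0.0375, -0.167, 0.02) [449.1 264.9]
```

View pics/w1c.png

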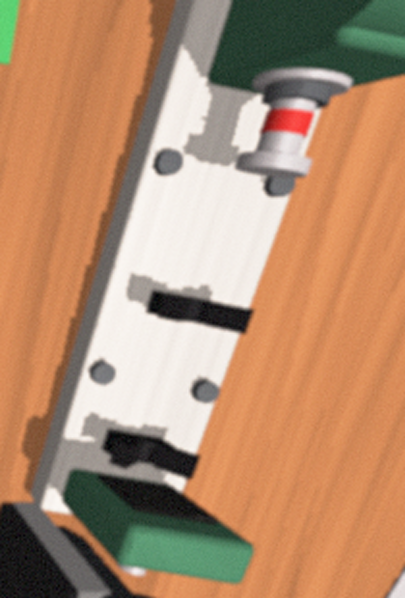

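```bash
cat > m2.py <<'E'
from m import *
d=np.load('pics/w1.npz'); W=(d['K'],d['R'],d['t'])
cr=lambda u,v:np.array([430+(u+.5)/1.93-.5,(v+.5)/1.93-.5])
wo=[(cr(273,164),(0,.019,.055)),(cr(127,530),(-.03,-.135,.092)),(cr(251,545),(.03,-.135,.092)),(cr(252,322),(None,-.045,0))][:3]
def g(p):
    r=list(f(p[:4])*1.0); R=cv2.Rodrigues(p[4:7])[0]@W[1]; c=(W[0],R,R@W[1].T@W[2])
    C,s=np.cos(p[2]),np.sin(p[2]); w=lambda x,y,z:[p[0]+C*x-s*y,p[1]+s*x+C*y,z]
    for uv,q in wo: r+=list((proj(c,w(*q))-uv)*.5)
    for uv in (cr(187,48),cr(45,497)):
        a,b=proj(c,w(-.0375,-.1,.02)),proj(c,w(-.0375,.1,.02)); n=np.array([-(b-a)[1],(b-a)[0]]); r.append((uv-a)@n/np.linalg.norm(n)*.5)
    return np.array(r+list(p[4:7]/.006))
s=least_squares(g,[.632,-.0765,-.0266,.143,0,0,0],loss='soft_l1'); p=s.x; print(p.round(4)); print(g(p)[18:].round(2))
R=cv2.Rodrigues(p[4:7])[0]@W[1]; c=(W[0],R,R@W[1].T@W[2])
print(unproj(c,(326,127),.017),unproj(c,(325.3,266),.017))
C,s=np.cos(p[2]),np.sin(p[2]); w=lambda x,y:np.array([p[0]+C*x-s*y,p[1]+s*x+C*y])
print('rests',w(0,-.0825),'ball',w(-.042,.121),'pivot',w(-.042,.095))
E
python3 m2.py
```

```text
walnut T [ 0.43663735 -0.12185316  0.017     ] [ 0.45580008 -0.26314432  0.017     ] 0.14258471957656121 -82.27634122066985
walnut S [ 0.43660593 -0.12168812  0.017     ] [ 0.46383151 -0.25926247  0.017     ] 0.14024240749179537 -78.80596419780377
[ 0.6317 -0.077  -0.033   0.1438  0.001   0.0028  0.0051]
[-0.61  3.18  0.76 -2.24  2.26  0.03  0.72  0.93  0.17  0.47  0.84]
[ 0.43606871 -0.1208605   0.017     ] [ 0.4586391  -0.26608903  0.017     ]
rests [ 0.62896031 -0.15942237] ball [0.5936948  0.04535212] pivot [0.59283729 0.01936627]
```

Emit:
step_arm(steps=[0,0.05,-1.5,0,0,0,70,0,0.05,-3,0,0,0,60,0,0.05,-4.5,0,0,0,60,0,0.05,-5.4,0,0,0,60,0,0.05,-5.75,0,0,0,60,0,0.05,-5.75,0,0,0,60,0,0.05,-5.75,0,0,0,45,0,0.05,-5.75,0,0,0,20,0,0.05,-5.75,0,0,0,20,0,0.05,-5.75,0,0,0,20,0,0.05,-5.75,0,0,0,20,0,0.05,-5.75,0,0,0,20])

```text
time_s: 2.55
eef_pos: [0.4447, -0.1702, 0.0064]
tool_rot: [0.649, 0.761, 0.0, 0.0]
wrist_force: [0.5, -1.4, -0.5]
finger_gap: 0.235
grasp_force: 0.0
```

```bash
python3 - <<'E'
from h import *
s=env.state(); print(s['eef_pos'],s['tool_rot'],s['finger_gap'],s['grasp_force'],s['wrist_force'])
W=cam('wrist'); np.savez('pics/w2',K=W[0],R=W[1],t=W[2]); a=env.read_camera('wrist'); b=env.read_camera('scene')
b=cv2.resize(b[130:290,200:400],None,fx=2.5,fy=2.5); a=a[:, 150:450]
cv2.imwrite('pics/w2.png',np.hstack([a,b[:400]]))
E
```

```text
[ 0.44469867 -0.17022134  0.0064451 ] [6.49258513e-01 7.60567769e-01 2.59555821e-05 2.27111566e-04] 0.23506725894527297 0.0 [ 0.53154273 -1.44674524 -0.47682389]
```

View pics/w2.png

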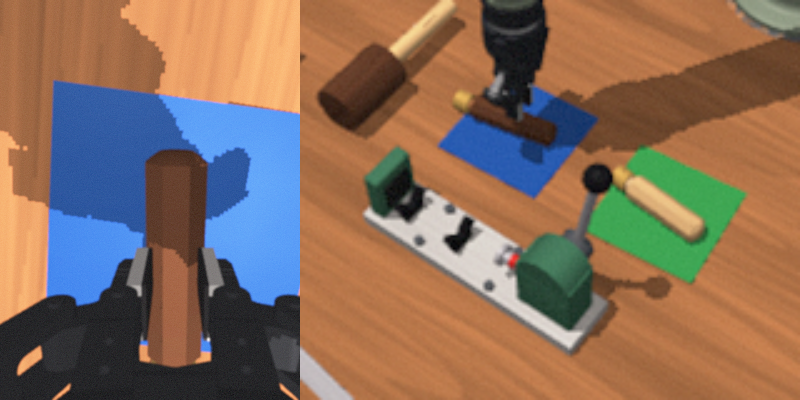

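The pads straddle the handle with a slight gap on each side, so the opening scale isn't exact; closing fully.

Emit:
step_arm(steps=[0,0,0,0,0,0,0,0,0,0,0,0,0,0,0,0,0,0,0,0,0,0,0,0,0,0,0,0,0,0,0,0,0,0,0])

```text
time_s: 3.15
eef_pos: [0.4445, -0.1702, 0.0061]
tool_rot: [0.649, 0.761, -0.0, -0.0]
wrist_force: [-0.4, -0.3, 0.2]
finger_gap: -0.001
grasp_force: 0.0
```

```bash
python3 - <<'E'
from h import *
s=env.state(); print(s['eef_pos'],s['finger_gap'],s['grasp_force'],s['wrist_force'],s['joint_torque'])
a=env.read_camera('wrist'); b=env.read_camera('scene');c=env.read_camera('top')
cv2.imwrite('pics/s3.png',b);cv2.imwrite('pics/t3.png',c)
b=cv2.resize(b[150:250,250:375],None,fx=4,fy=4); a=a[:, 170:430]
cv2.imwrite('pics/w3.png',np.hstack([a,b]))
E
```

```text
[ 0.44449714 -0.17016862  0.00613971] -0.0006955874396136783 0.0 [-0.42662653 -0.3314292   0.18465396] [ 3.64539037e-04 -4.09133935e+01  1.81169093e+01  1.89244034e-03
 -2.33694909e-04  1.99738167e-05]
```

View pics/w3.png

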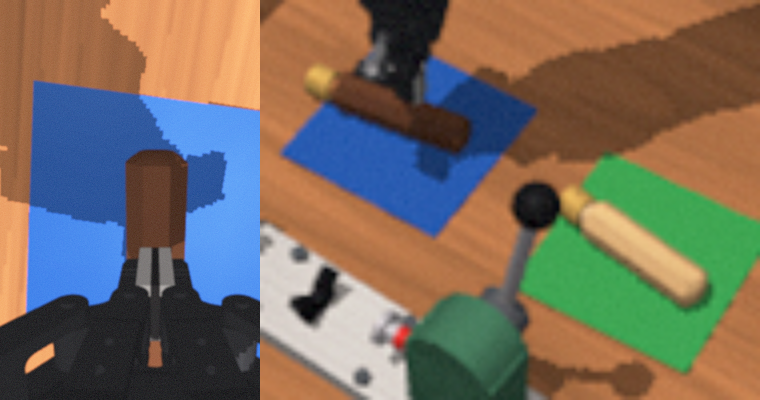

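```bash
python3 - <<'E'
from h import *
S=cam('scene');T=cam('top')
for z in (.006,.02,.034,.05): print(z,((proj(S,(.4445,-.1702,z))-[250,150])*4+260*np.array([1,0])).round(), proj(T,(.4445,-.1702,z)).round(1))
a=cv2.imread('pics/s3.png')[155:195,260:310];b=cv2.imread('pics/t3.png')[205:255,325:395]
a=cv2.resize(a,None,fx=10,fy=10,interpolation=cv2.INTER_CUBIC); 
b=cv2.resize(b,(300,214),interpolation=cv2.INTER_CUBIC); b=cv2.copyMakeBorder(b,0,400-214,0,0,0)
cv2.imwrite('pics/c3.png',np.hstack([a,b]))
for z in (.006,.034): print(((proj(S,(.4445,-.1702,z))-[260,155])*10).round())
E
```

```text
0.006 [411. 122.] [357.1 229.1]
0.02 [410. 111.] [357.6 229. ]
0.034 [410. 100.] [358.1 228.9]
0.05 [409.  88.] [358.7 228.8]
[277. 256.]
[274. 201.]
```

View pics/c3.png

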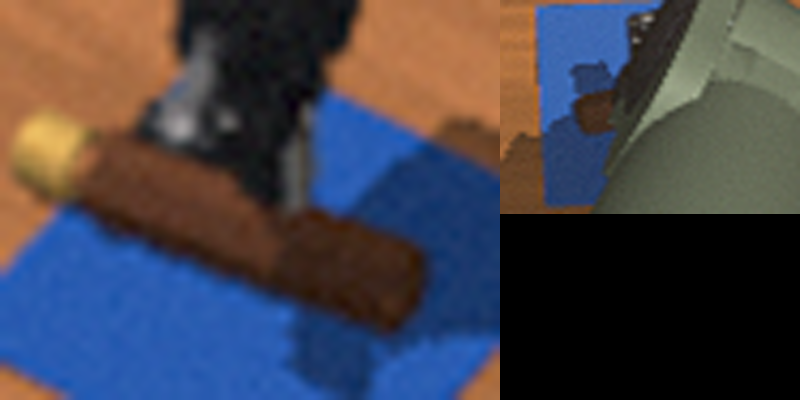

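```bash
python3 - <<'E'
from h import *
d=np.load('pics/w1.npz'); W=(d['K'],d['R'],d['t'])
for z in (.002,.0,-.02,-.04):
  q=[unproj(W,u,z) for u in [(265,94),(412,112),(388,249),(254,234)]]
  print(z,[round(np.linalg.norm(q[i]-q[(i+1)%4]),4) for i in range(4)],np.mean(q,0))
T=cam('top')
t=lambda u,v:(270+(u+.5)/5.45-.5,150+(v+.5)/5.45-.5)
q=[unproj(T,t(*u),.002) for u in [(346,308),(598,297),(612,552),(358,563)]]
print([round(np.linalg.norm(q[i]-q[(i+1)%4]),4) for i in range(4)],np.mean(q,0))
# where shut fingertip appears in the wrist view if TCP right
W2=cam('wrist'); s=env.state(); print('tcp px now',proj(W2,s['eef_pos'])-[170,0], s['eef_pos'])
for dz in (.01,.02,.03,.04): print(dz,proj(W2,s['eef_pos']+[0,0,dz])-[170,0])
E
```

```text
0.002 [np.float64(0.1471), np.float64(0.1482), np.float64(0.1494), np.float64(0.1479)] [ 0.44913273 -0.17010102  0.002     ]
0.0 [np.float64(0.1479), np.float64(0.1491), np.float64(0.1502), np.float64(0.1487)] [ 0.44921947 -0.17046975  0.        ]
-0.02 [np.float64(0.1561), np.float64(0.1574), np.float64(0.1586), np.float64(0.157)] [ 0.45008688 -0.17415705 -0.02      ]
-0.04 [np.float64(0.1644), np.float64(0.1657), np.float64(0.167), np.float64(0.1653)] [ 0.45095429 -0.17784436 -0.04      ]
[np.float64(0.1493), np.float64(0.1495), np.float64(0.1487), np.float64(0.149)] [ 0.44700291 -0.17180392  0.002     ]
tcp px now [154.30656528 237.95945135] [ 0.44453026 -0.17017612  0.00616723]
0.01 [154.2870522  244.74904717]
0.02 [154.26536141 252.29637864]
0.03 [154.24110681 260.73579008]
0.04 [154.2138053  270.23537908]
```

The pictures (pixel scale of pads vs. handle) show the shut fingertips hovering just above the handle, roughly 30 mm higher than the reported TCP. I'll open up again and descend carefully, watching the force.

Emit:
step_arm(steps=[0,0,0.5,0,0,0,60,0,0,0.5,0,0,0,60,0,0,0.5,0,0,0,60,0,0,0.5,0,0,0,60,0,0,0.5,0,0,0,60,0,0,0.5,0,0,0,60,0,0,0.2,0,0,0,60,0,0,-0.1,0,0,0,60,0,0,-0.3,0,0,0,60,0,0,-0.5,0,0,0,60,0,0,-0.5,0,0,0,60])

```text
time_s: 4.4
eef_pos: [0.4437, -0.1697, -0.0099]
tool_rot: [0.649, 0.761, -0.0, -0.001]
wrist_force: [0.2, 0.8, -0.2]
finger_gap: 0.703
grasp_force: 0.0
```

```bash
python3 - <<'E'
from h import *
s=env.state(); print(s['eef_pos'],s['wrist_force'],s['finger_gap'])
b=env.read_camera('scene'); b=cv2.resize(b[135:205,250:330],None,fx=6,fy=6,interpolation=cv2.INTER_CUBIC)
a=env.read_camera('wrist')[:,160:460];cv2.imwrite('pics/w4.png',np.hstack([b[:400],a]))
E
```

```text
[ 0.44371266 -0.16974415 -0.00991369] [ 0.18746013  0.81455548 -0.22310548] 0.7034405155747356
```

View pics/w4.png

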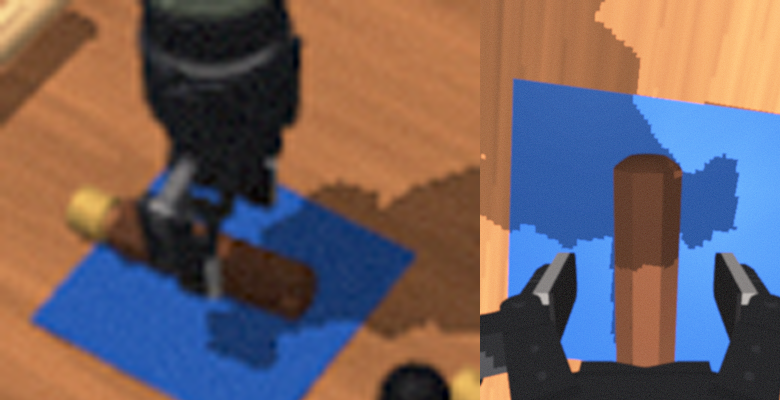

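No contact at reported z = -0.010, pads straddling the handle symmetrically ((565,300) and (735,300) about the handle at (645,300)). Continue down.

Emit:
step_arm(steps=[0,0,-0.15,0,0,0,60,0,0,-0.3,0,0,0,60,0,0,-0.3,0,0,0,60,0,0,-0.3,0,0,0,45,0,0,-0.3,0,0,0,35,0,0,-0.3,0,0,0,0,0,0,-0.3,0,0,0,0,0,0,-0.3,0,0,0,0,0,0,-0.3,0,0,0,0])

```text
time_s: 5.4
eef_pos: [0.4447, -0.1702, -0.0173]
tool_rot: [0.649, 0.761, 0.0, 0.0]
wrist_force: [-0.9, 0.1, 4.8]
finger_gap: 0.315
grasp_force: 59.0
```

Gripped, but at 27 mm (30 across flats) with upward force: probably tips on the upper slanted flats. Reopen and go lower.

Emit:
step_arm(steps=[0,0,0,0,0,0,55,0,0,0,0,0,0,55,0,0,0,0,0,0,55,0,0,-0.1,0,0,0,55,0,0,-0.2,0,0,0,55,0,0,-0.25,0,0,0,55,0,0,-0.25,0,0,0,55])

```text
time_s: 6.1
eef_pos: [0.4442, -0.17, -0.0257]
tool_rot: [0.649, 0.761, -0.0, -0.0]
wrist_force: [-0.8, -0.4, 0.9]
finger_gap: 0.646
grasp_force: 0.0
```

Emit:
step_arm(steps=[0,0,-0.1,0,0,0,50,0,0,-0.2,0,0,0,50,0,0,-0.2,0,0,0,50])

```text
time_s: 6.4
eef_pos: [0.4442, -0.17, -0.0318]
tool_rot: [0.649, 0.761, -0.0, -0.0]
wrist_force: [0.0, -0.1, -0.5]
finger_gap: 0.583
grasp_force: 0.0
```

Emit:
step_arm(steps=[0,0,0,0,0,0,35,0,0,0,0,0,0,0,0,0,0,0,0,0,0,0,0,0,0,0,0,0,0,0,0,0,0,0,0])

```text
time_s: 6.9
eef_pos: [0.4447, -0.1703, -0.0311]
tool_rot: [0.649, 0.761, 0.0, 0.0]
wrist_force: [-0.8, 0.1, 4.0]
finger_gap: 0.339
grasp_force: 59.7
```

Emit:
step_arm(steps=[0,0,0.3,0,0,0,0,0,0,0.8,0,0,0,0,0,0,1.8,0,0,0,0,0,0,2.8,0,0,0,0,0,0,3.8,0,0,0,0,0,0,4.8,0,0,0,0,0,0,5.2,0,0,0,0,0,0,5.2,0,0,0,0,0,0,5.2,0,0,0,0])

```text
time_s: 7.8
eef_pos: [0.4443, -0.17, 0.1245]
tool_rot: [0.649, 0.761, -0.0, -0.0]
wrist_force: [-0.2, -0.4, -0.7]
finger_gap: 0.331
grasp_force: 59.4
```

```bash
python3 - <<'E'
from h import *
s=env.state(); print(s['eef_pos'],s['wrist_force'],s['torque'],s['finger_gap'],s['grasp_force'],s['joint_positions'])
W=cam('wrist'); np.savez('pics/w5',K=W[0],R=W[1],t=W[2])
a=env.read_camera('wrist');cv2.imwrite('pics/w5.png',a)
hsv=cv2.cvtColor(a,cv2.COLOR_BGR2HSV)
# brightness grid per 16x16 px, columns 200..440
for r in range(60,400,14): print(r,' '.join('%3d,%3d'%(hsv[r,c,0],hsv[r,c,2]) for c in range(230,430,12)))
E
```

```text
[ 0.44427184 -0.17004014  0.1245104 ] [-0.23364833 -0.44212    -0.74671666] [ 0.04970069 -0.04353423  0.00946768] 0.3305925425421916 59.36347568873316 [-5.20889379e-01  2.53280889e-01 -4.86017035e-01  8.31575264e-01
  1.10644164e-05  8.92469990e-01]
60  11,145  11,129  12,138  12,135  13,140  12,223  13,205  12,205  12,209  12,208  12,202  12,215  13,225  13,229  12,227  12,226  12,216
74  11,142  11,129  12,134  12,134  12,133  11,142  12,206  12,200  11,209  12,202  12,197  11,206  12,231  13,225  12,222  13,236  11,217
88  12,139  12,125  12,127  12,148  12,128  12,140  12,129  11,196  12,211  11,203  12,198  12,203  12,230  13,226  12,224  12,230  11,218
102  12,139  12,121 109,136 109,137 110,137 109,140 109,135 109,133 126,122  11,121  12,203  12,222  11,223  13,230  12,223  12,223  12,223
116  13,131  11,131 109,136 109,132 109,137 109,136 109,139 109,137 109,134 108,132 109,227 109,226 109,227 108,227 109,225 109,226 114,217
130  12,134  12,135 109,134 109,131 109,134 110,139 109,137 109,131 109,132 110,137 109,225 109,225 109,228 109,229 108,226 109,223 109,226
144  12,211  
[... 1946 characters left out ...]

340  90, 29 145, 30 102, 36 135, 29  13,120  12,132   9,105  11,134  10,134  10,135   9,104  12,182 120, 35 120, 26 120, 40  90, 28 120, 30
354 150, 30 135, 34 150, 24 129, 32  12,130  10,114  10,107   9,130  10,134   9,130  10,103  12,140  11, 54 120, 32 143, 33 126, 36  15, 27
368 102, 40   8, 30 100, 24 110, 32  30, 33  70, 29  98, 28  90, 31  17, 33 140, 25   0, 30   0, 32  48, 32  90, 29 113, 38 100, 34 135, 26
382  30, 39  75, 17 108, 36  98, 29 135, 37  90, 27 105, 35 110, 37 120, 31 120, 25 111, 27 130, 35 120, 36  77, 30 150, 28 135, 26  90, 33
396  53, 29   0, 30  69, 21 108, 31 140, 26  38, 27 140, 34 115, 34  90, 16  93, 32 105, 30 110, 26  15, 26 140, 36 126, 29  75, 29 156, 27
```

Emit:
step_arm(steps=[2,0.2,0,0,0,10.58,0,4,0.4,0,0,0,10.58,0,6,0.43,0,0,0,10.58,0,6.17,0.43,0,0,0,10.58,0,6.17,0.43,0,0,0,10.58,0,6.17,0.43,0,0,0,10.58,0,6.17,0.43,0,0,0,10.58,0,6.17,0.43,0,0,0,10.58,0,6.17,0.43,0,0,0,10.58,0,6.17,0.43,0,0,0,10.58,0,6.17,0.43,0,0,0,10.58,0,6.17,0.43,0,0,0,10.58,0])

```text
time_s: 9.05
eef_pos: [0.6288, -0.157, 0.1233]
tool_rot: [-0.031, 1.0, 0.0, -0.001]
wrist_force: [-0.0, -0.3, -0.7]
finger_gap: 0.332
grasp_force: 59.6
```

Emit:
step_arm(steps=[0,0,0,0,0,10.58,0,0,0,0,0,0,10.58,0,0,0,0,0,0,10.58,0,0,0,0,0,0,10.58,0,0,0,0,0,0,10.58,0,0,0,0,0,0,10.58,0,0,0,0,0,0,10.58,0,0,0,0,0,0,10.58,0,0,0,0,0,0,10.58,0,0,0,0,0,0,10.58,0,0,0,0,0,0,10.58,0,0,0,0,0,0,10.58,0])

```text
time_s: 10.25
eef_pos: [0.6294, -0.1572, 0.1243]
tool_rot: [-0.695, 0.719, 0.0, -0.0]
wrist_force: [-0.1, 0.3, -0.9]
finger_gap: 0.336
grasp_force: 59.6
```

```bash
python3 - <<'E'
from h import *
s=env.state(); print(s['joint_positions'])
W=cam('wrist'); np.savez('pics/w6',K=W[0],R=W[1],t=W[2])
a=env.read_camera('wrist');cv2.imwrite('pics/w6.png',a)
h=cv2.cvtColor(a,cv2.COLOR_BGR2HSV); g=(h[...,0]>60)&(h[...,0]<90)&(h[...,1]>110)&(h[...,2]>40)
for r in range(0,300,6):
    c=np.where(g[r,200:450])[0]+200
    if len(c)>6: print(r,c.min(),c.max(),len(c))
d=(h[...,0]<16)&(h[...,2]<100)&(h[...,1]>60)
for r in range(150,300,10):
    c=np.where(d[r,250:400])[0]+250; print('h',r,c.min() if len(c) else 0,c.max() if len(c) else 0,len(c))
p=[.6317,-.077,-.031]
w=lambda x,y,z:[p[0]+np.cos(p[2])*x-np.sin(p[2])*y,p[1]+np.sin(p[2])*x+np.cos(p[2])*y,z]
for q in [(-.03,-.135,.092),(.03,-.135,.092),(-.03,-.157,.092),(.03,-.157,.092),(-.0375,-.166,.02),(.0375,-.166,.02)]: print(q,proj(W,w(*q)).round(1))
E
```

```text
[-3.58467089e-01  5.57161386e-01 -1.14209050e-02  1.00281236e+00
 -1.30035293e-05 -1.89585687e+00]
h 150 0 0 0
h 160 0 0 0
h 170 294 356 63
h 180 301 363 29
h 190 344 363 16
h 200 346 363 15
h 210 346 362 13
h 220 345 358 6
h 230 353 359 2
h 240 346 357 5
h 250 343 361 10
h 260 265 387 26
h 270 289 394 29
h 280 289 399 62
h 290 289 361 73
(-0.03, -0.135, 0.092) [374.7 131.5]
(0.03, -0.135, 0.092) [275.3 131.7]
(-0.03, -0.157, 0.092) [376.1  93.2]
(0.03, -0.157, 0.092) [273.8  93.4]
(-0.0375, -0.166, 0.02) [372.9  85.1]
(0.0375, -0.166, 0.02) [276.8  85.3]
```

```bash
python3 - <<'E'
import cv2,numpy as np
a=cv2.imread('pics/w6.png'); h=cv2.cvtColor(a,cv2.COLOR_BGR2HSV)
for r in (60,75,90,100,110,120,130,140,150,160,200): print(r,' '.join('%d:%d/%d'%(c,h[r,c,0],h[r,c,2]) for c in range(250,400,7)))
print('col325',' '.join('%d:%d/%d'%(r,h[r,325,0],h[r,325,2]) for r in range(60,200,5)))
E
```

```text
60 250:13/234 257:12/219 264:12/221 271:13/224 278:13/225 285:12/215 292:12/207 299:12/206 306:12/205 313:12/217 320:11/206 327:12/216 334:12/223 341:12/225 348:12/227 355:12/234 362:13/232 369:12/222 376:13/232 383:12/224 390:12/221 397:13/230
75 250:12/230 257:12/226 264:12/215 271:12/217 278:12/226 285:12/220 292:12/212 299:11/205 306:11/206 313:174/195 320:0/253 327:0/227 334:12/219 341:12/222 348:12/227 355:13/234 362:13/235 369:12/224 376:13/231 383:13/224 390:11/220 397:13/232
90 250:12/232 257:13/231 264:12/212 271:12/220 278:0/255 285:30/255 292:20/255 299:20/255 306:30/255 313:8/196 320:173/255 327:0/219 334:13/177 341:11/213 348:10/255 355:15/253 362:18/249 369:17/236 376:12/231 383:13/221 390:12/220 397:12/231
100 250:12/234 257:13/235 264:12/210 271:12/205 278:70/188 285:71/191 292:72/191 299:71/187 306:72/188 313:71/187 320:72/183 327:71/189 334:72/181 341:71/181 348:72/181 355:73/179 362:72/180 369:73/144 376:12/231 383:12/226 390:12/215 397:13/231
110 250:13/240 257:13/236 264:12/210 271:11/210 278:72/177 285:72/178 292:70/182 299:72/184 306:71/180 313:72/182 320:72/1
[... 1168 characters left out ...]
4 299:15/254 306:11/153 313:11/102 320:8/80 327:4/111 334:12/132 341:9/133 348:18/242 355:9/206 362:15/251 369:11/167 376:12/228 383:13/233 390:12/217 397:13/230
200 250:13/243 257:13/236 264:14/237 271:12/225 278:13/232 285:15/252 292:11/126 299:10/128 306:10/127 313:10/152 320:10/145 327:9/150 334:10/148 341:11/147 348:11/95 355:10/98 362:11/99 369:12/143 376:12/146 383:11/146 390:12/216 397:12/225
col325 60:12/219 65:12/218 70:175/237 75:8/237 80:176/239 85:175/237 90:0/235 95:71/160 100:72/181 105:71/188 110:72/179 115:71/180 120:72/174 125:73/143 130:84/35 135:7/189 140:8/93 145:168/56 150:160/55 155:13/74 160:6/82 165:10/83 170:10/97 175:9/106 180:10/107 185:10/148 190:10/149 195:9/149
```

```bash
python3 - <<'E'
from h import *
a=cv2.imread('pics/w6.png'); h=cv2.cvtColor(a,cv2.COLOR_BGR2HSV)
d=np.load('pics/w6.npz'); W=(d['K'],d['R'],d['t'])
for r in (103,110,117,123): c=np.where((abs(h[r,:,0].astype(int)-72)<5)&(h[r,:,2]>90))[0]; c=c[(c>240)&(c<400)]; print(r,c.min(),c.max())
for col in (290,325,360): print(col,[(r,h[r,col,2]) for r in range(120,134)])
for r in (190,210,230): print(r,[(c,int(h[r,c,2])) for c in list(range(284,294))+list(range(340,372,2))])
p=[.6317,-.077,-.031]
def toP(w): 
    x,y=w[0]-p[0],w[1]-p[1]; C,s=np.cos(p[2]),np.sin(p[2]); return np.round([C*x+s*y,-s*x+C*y,w[2]],4)
print('stop L/R',toP(unproj(W,(275,126.5),.092)),toP(unproj(W,(371.5,126.5),.092)))
for z in (.165,.172): print('handle',toP(unproj(W,(289,210),z)),toP(unproj(W,(364.5,210),z)),'butt',toP(unproj(W,(326,158),z)))
print('tcp',toP(env.state()['eef_pos']))
E
```

```text
103 274 370
110 274 370
117 275 369
123 275 368
290 [(120, np.uint8(175)), (121, np.uint8(171)), (122, np.uint8(170)), (123, np.uint8(168)), (124, np.uint8(157)), (125, np.uint8(151)), (126, np.uint8(133)), (127, np.uint8(128)), (128, np.uint8(144)), (129, np.uint8(216)), (130, np.uint8(255)), (131, np.uint8(255)), (132, np.uint8(255)), (133, np.uint8(254))]
325 [(120, np.uint8(174)), (121, np.uint8(175)), (122, np.uint8(173)), (123, np.uint8(165)), (124, np.uint8(155)), (125, np.uint8(143)), (126, np.uint8(133)), (127, np.uint8(117)), (128, np.uint8(88)), (129, np.uint8(58)), (130, np.uint8(35)), (131, np.uint8(63)), (132, np.uint8(114)), (133, np.uint8(164))]
360 [(120, np.uint8(175)), (121, np.uint8(176)), (122, np.uint8(165)), (123, np.uint8(152)), (124, np.uint8(144)), (125, np.uint8(139)), (126, np.uint8(133)), (127, np.uint8(117)), (128, np.uint8(131)), (129, np.uint8(164)), (130, np.uint8(183)), (131, np.uint8(184)), (132, np.uint8(191)), (133, np.uint8(188))]
190 [(284, 145), (285, 121), (286, 124), (287, 126), (288, 123), (289, 127), (290, 125), (291, 124), (292, 126), (293
[... 390 characters left out ...]
2, 104), (354, 99), (356, 99), (358, 95), (360, 102), (362, 98), (364, 127), (366, 167), (368, 146), (370, 144)]
230 [(284, 254), (285, 255), (286, 247), (287, 185), (288, 138), (289, 123), (290, 123), (291, 121), (292, 122), (293, 125), (340, 145), (342, 133), (344, 102), (346, 100), (348, 102), (350, 103), (352, 102), (354, 100), (356, 104), (358, 102), (360, 103), (362, 101), (364, 157), (366, 155), (368, 140), (370, 148)]
stop L/R [ 0.0301 -0.1381  0.092 ] [-0.0279 -0.138   0.092 ]
handle [ 0.0153 -0.1072  0.165 ] [-0.0165 -0.1072  0.165 ] butt [-0.0003 -0.1291  0.165 ]
handle [ 0.0146 -0.1093  0.172 ] [-0.0156 -0.1092  0.172 ] butt [-0.0003 -0.1301  0.172 ]
tcp [ 0.0003 -0.0803  0.1244]
```

Emit:
step_arm(steps=[0.03,0,-0.8,0,0,0.02,0,0.03,0,-1.6,0,0,0.02,0,0.03,0,-2.4,0,0,0.02,0,0.03,0,-3.1,0,0,0.02,0,0.03,0,-3.5,0,0,0.02,0,0.03,0,-3.7,0,0,0.02,0,0.03,0,-3.75,0,0,0.02,0,0.03,0,-3.75,0,0,0.02,0])

```text
time_s: 11.1
eef_pos: [0.6311, -0.1575, 0.0129]
tool_rot: [-0.697, 0.717, -0.0, 0.0]
wrist_force: [-0.1, -0.3, -1.2]
finger_gap: 0.333
grasp_force: 59.6
```

Emit:
step_arm(steps=[0,0,-0.05,0,0,0,0,0,0,-0.1,0,0,0,0,0,0,-0.1,0,0,0,0,0,0,-0.1,0,0,0,0])

```text
time_s: 11.5
eef_pos: [0.6307, -0.1573, 0.0094]
tool_rot: [-0.698, 0.717, -0.0, 0.0]
wrist_force: [-0.4, -0.1, -0.5]
finger_gap: 0.335
grasp_force: 59.6
```

Emit:
step_arm(steps=[0,0,-0.05,0,0,0,0,0,0,-0.1,0,0,0,0,0,0,-0.1,0,0,0,0,0,0,-0.1,0,0,0,0])

```text
time_s: 11.9
eef_pos: [0.6308, -0.1574, 0.0071]
tool_rot: [-0.698, 0.716, -0.0, 0.0]
wrist_force: [-1.9, 0.9, 5.9]
finger_gap: 0.336
grasp_force: 60.3
```

Contact at exactly the expected height. Release.

Emit:
step_arm(steps=[0,0,0,0,0,0,35,0,0,0,0,0,0,45,0,0,0,0,0,0,50,0,0,0,0,0,0,55,0,0,0,0,0,0,55,0,0,0.5,0,0,0,55,0,0,1.5,0,0,0,55,0,0,3,0,0,0,55,0,0,4.5,0,0,0,55,0,0,6,0,0,0,55,0,0,6,0,0,0,55])

```text
time_s: 13.0
eef_pos: [0.6348, -0.1588, 0.1954]
tool_rot: [-0.698, 0.716, -0.006, 0.003]
wrist_force: [-0.6, 0.3, -0.2]
finger_gap: 0.641
grasp_force: 0.0
```

```bash
python3 - <<'E'
from h import *
W=cam('wrist'); s=env.state(); print(s['eef_pos'],s['time_s'])
a=env.read_camera('wrist');cv2.imwrite('pics/w7.png',a); np.savez('pics/w7',K=W[0],R=W[1],t=W[2])
h=cv2.cvtColor(a,cv2.COLOR_BGR2HSV)
p=[.632,-.0775,-.031]
w=lambda x,y,z:[p[0]+np.cos(p[2])*x-np.sin(p[2])*y,p[1]+np.sin(p[2])*x+np.cos(p[2])*y,z]
for q in [(0,-.135,.092),(0,-.13,.055),(0,-.0735,.055),(.015,-.0735,.055),(0,.011,.055),(0,.019,.055)]: print(q,proj(W,w(*q)).round(1))
for r in range(120,380,12): print(r,' '.join('%d:%d/%d'%(c,h[r,c,0],h[r,c,2]) for c in range(286,372,5)))
E
```

```text
[ 0.63484474 -0.15883365  0.19540266] 13.0
(0, -0.135, 0.092) [333.5 127.8]
(0, -0.13, 0.055) [333.  131.4]
(0, -0.0735, 0.055) [332.4 191.9]
(0.015, -0.0735, 0.055) [316.7 191.7]
(0, 0.011, 0.055) [331.5 272.5]
(0, 0.019, 0.055) [331.4 279.7]
120 286:12/192 291:11/198 296:66/124 301:71/156 306:71/160 311:71/155 316:71/152 321:72/156 326:71/157 331:72/154 336:71/159 341:72/156 346:72/162 351:71/162 356:72/156 361:71/154 366:72/134 371:11/128
132 286:12/187 291:12/201 296:19/248 301:21/250 306:15/250 311:16/243 316:10/165 321:14/166 326:15/159 331:12/164 336:9/162 341:11/167 346:16/170 351:9/171 356:12/168 361:14/171 366:15/163 371:11/136
144 286:12/200 291:11/197 296:15/246 301:10/249 306:17/251 311:138/28 316:9/108 321:12/113 326:9/138 331:9/132 336:10/135 341:10/86 346:9/90 351:150/20 356:15/161 361:17/248 366:17/240 371:11/214
156 286:12/207 291:12/206 296:14/240 301:17/249 306:15/249 311:17/248 316:9/142 321:11/115 326:9/135 331:9/138 336:11/136 341:9/92 346:9/89 351:7/168 356:14/234 361:15/246 366:19/235 371:12/210
168 286:12/211 291:12/218 296:19/230 301:19/250 306:11/249 311:1
[... 2778 characters left out ...]
326:74/77 331:73/73 336:73/72 341:71/75 346:71/71 351:70/68 356:15/158 361:12/158 366:11/128 371:13/135
348 286:12/225 291:12/215 296:12/220 301:14/238 306:21/216 311:73/104 316:70/106 321:71/104 326:70/102 331:73/102 336:72/106 341:70/106 346:70/104 351:72/104 356:72/83 361:150/49 366:168/50 371:8/55
360 286:12/179 291:12/171 296:11/219 301:11/203 306:20/148 311:71/124 316:71/122 321:73/119 326:72/120 331:70/121 336:72/121 341:70/119 346:70/129 351:72/116 356:74/98 361:120/73 366:120/68 371:111/72
372 286:115/31 291:30/29 296:80/21 301:60/27 306:143/24 311:75/25 316:140/14 321:45/32 326:144/27 331:163/23 336:130/31 341:113/23 346:105/27 351:120/24 356:143/32 361:143/26 366:135/29 371:130/29
```

Code on the wrist picture shows the handle lying centred in the rests (columns 316–348 all along), brass at rows 257–281, nose starting at 283. Now to the ball, from above.

Emit:
step_arm(steps=[0,0,1,0,0,0,70,0,0,2,0,0,0,70,-0.3,1.5,2,0,0,0,70,-0.6,3,2,0,0,0,70,-0.9,4.5,2,0,0,0,70,-1.2,6,2,0,0,0,70,-1.22,6.74,2,0,0,0,70,-1.22,6.74,2,0,0,0,70,-1.22,6.74,2,0,0,0,70,-1.22,6.74,2,0,0,0,70])

```text
time_s: 14.05
eef_pos: [0.5938, 0.0439, 0.2458]
tool_rot: [-0.697, 0.717, 0.0, -0.0]
wrist_force: [0.6, 0.5, -1.0]
finger_gap: 0.817
grasp_force: 0.0
```

```bash
python3 - <<'E'
from h import *
W=cam('wrist'); s=env.state(); print(s['eef_pos'],s['tool_rot'],s['time_s'],s['joint_positions'],s['finger_gap'])
a=env.read_camera('wrist');cv2.imwrite('pics/w8.png',a); np.savez('pics/w8',K=W[0],R=W[1],t=W[2])
h=cv2.cvtColor(a,cv2.COLOR_BGR2HSV)
u=proj(W,(.5938,.0447,.238)); print('ball px',u, 'r', 344*.016/np.linalg.norm(np.array([.5938,.0447,.238])+W[1].T@W[2]))
for r in range(int(u[1])-60,min(399,int(u[1])+60),8): print(r,' '.join('%3d'%h[r,c,2] for c in range(int(u[0])-70,int(u[0])+72,5)))
E
```

```text
[0.59382177 0.04394417 0.24577053] [-6.97159221e-01  7.16916203e-01  1.41252833e-04 -3.98566844e-04] 14.05 [-4.98284116e-02  3.86632840e-01  2.92891007e-02  1.21420247e+00
 -3.91031621e-04 -1.59268309e+00] 0.8168709183096904
ball px [324.99351526 232.19107133] r 27.5405512130659
172 141 134 134 134 139 138 137 137 140 138 102  69  91 116 129 115 123 111 114 125 193 205 205 210 213 196 178 204 205
180 128 128 126 126 123 124 130 127 125 128  96 144 168 127 131 116 199 183 182 125 125 206 208 213 215 209 158 202 204
188 201 106 109 108 105 105 104 106 108 109  98 144 145 124 129 118 184 185 190 198 122 126 206 215 215 202 154 204 204
196 219 218 160 167 170 161 164 154 165 169 195 216 204 123 133 118 171 187 191 206 188 128 131 141 205 212 184 207 204
204 213 212 190 199 204 194 195 188 190 195 185 212 204 128 133 114 155 183 189 206 196 125 134 131 135 181 185 201 203
212 211 217 195 201 205 192 192 188 191 195 187 186  37  31  25  25  19  63 119 128 142 130 129 139 134 179 117 125 128
220 212 220 191 205 200 197 191 186 194 192  66  26  32  29  32  35  27  28  29 108 141 127 131 153 
[... 279 characters left out ...]
 198 198 187 193 185 159  34  30  35  36  43  41  39  28  28  31 211 209 220 207 139 134 120 133 144
252 224 221 187 192 197 195 188 192 176 179 134  19  28   7  27  32  29  30  23 210 205 209 221 222 218 134 124 127 143
260 226 220 189 191 199 195 185 187 182 182 194 206 169  52  21  23  92 185 191 210 206 215 224 222 223 218 148 136 147
268 226 217 189 194 199 196 189 186 185 180 195 195 200 200 216 206 209 196 195 211 210 208 225 224 227 217 156 135 145
276 224 214 196 198 205 199 186 182 179 183 194 200 198 204 213 206 213 197 192 216 213 210 224 222 225 212 199 147 140
284 222 211 197 193 204 198 189 184 184 182 193 191 200 204 216 211 212 197 192 212 212 212 221 222 224 198 200 211 143
```

Ball detected at (326,235), predicted (325,232): aligned. Descend and grip it.

Emit:
step_arm(steps=[0,0.05,-0.6,0,0,0,65,0,0.05,-1.2,0,0,0,60,0,0.05,-1.8,0,0,0,60,0,0.05,-2.2,0,0,0,60,0,0.05,-2.3,0,0,0,60,0,0.05,-2.3,0,0,0,50,0,0.05,-2.3,0,0,0,40,0,0.05,-2.3,0,0,0,0,0,0.05,-2.3,0,0,0,0,0,0.05,-2.3,0,0,0,0])

```text
time_s: 15.1
eef_pos: [0.5935, 0.0463, 0.1785]
tool_rot: [-0.698, 0.717, -0.0, -0.0]
wrist_force: [-4.6, 0.1, 6.2]
finger_gap: 0.343
grasp_force: 58.8
```

Emit:
step_arm(steps=[0.005,0.171,-0.033,0,0,0,0,0.01,0.341,-0.073,0,0,0,0,0.015,0.51,-0.118,0,0,0,0,0.02,0.677,-0.169,0,0,0,0,0.026,0.842,-0.226,0,0,0,0,0.03,1.005,-0.288,0,0,0,0,0.03,1.005,-0.288,0,0,0,0])

```text
time_s: 15.8
eef_pos: [0.5942, 0.0765, 0.1695]
tool_rot: [-0.697, 0.717, -0.0, -0.001]
wrist_force: [-6.1, -1.0, 6.2]
finger_gap: 0.344
grasp_force: 59.8
```

```bash
cat > ball.py <<'E'
from h import *
S=cam('scene'); im=env.read_camera('scene'); h=cv2.cvtColor(im,cv2.COLOR_BGR2HSV)
s=env.state(); print(s['time_s'],s['eef_pos'],s['wrist_force'],s['finger_gap'])
# red band pixels near nose (scene + size), reference from the first picture
for n,i in (('ref',cv2.imread('pics/scene.png')),('now',im)):
    q=cv2.cvtColor(i,cv2.COLOR_BGR2HSV)[215:250,265:310]
    m=((q[...,0]<8)|(q[...,0]>172))&(q[...,1]>140)&(q[...,2]>110); y,x=np.where(m); print(n,m.sum(),(x.mean()+265,y.mean()+215) if len(x) else '')
p=[.632,-.0775,-.031]
w=lambda x,y,z:[p[0]+np.cos(p[2])*x-np.sin(p[2])*y,p[1]+np.sin(p[2])*x+np.cos(p[2])*y,z]
for a in (80,68,50,40,26):
    a=np.radians(a);u=proj(S,w(-.042,.095+.15*np.cos(a),.09+.15*np.sin(a))); print(np.degrees(a),u.round(1),h[int(u[1])-3:int(u[1])+4,int(u[0])-3:int(u[0])+4,2].mean())
cv2.imwrite('pics/b%d.png'%int(s['time_s']*100),im)
E
python3 ball.py
```

```text
15.85 [0.59419029 0.07634489 0.1695771 ] [-6.46233111 -1.08326013  5.98706976] 0.34461562154906256
ref 14 (np.float64(284.92857142857144), np.float64(233.85714285714286))
now 12 (np.float64(283.1666666666667), np.float64(232.83333333333334))
80.0 [318.2 200.6] 134.87755102040816
68.0 [327.9 208.4] 27.26530612244898
50.0 [340.6 221.6] 167.73469387755102
40.0 [346.3 229.2] 168.6734693877551
26.0 [352.  239.4] 152.6530612244898
```

Emit:
step_arm(steps=[0.005,0.161,-0.068,0,0,0,0,0.01,0.319,-0.142,0,0,0,0,0.015,0.474,-0.221,0,0,0,0,0.02,0.627,-0.306,0,0,0,0,0.024,0.777,-0.396,0,0,0,0,0.028,0.923,-0.491,0,0,0,0,0.033,1.066,-0.591,0,0,0,0,0.037,1.205,-0.696,0,0,0,0,0.042,1.341,-0.806,0,0,0,0,0.046,1.473,-0.92,0,0,0,0,0.05,1.6,-1.039,0,0,0,0,0.053,1.724,-1.163,0,0,0,0])

```text
time_s: 17.05
eef_pos: [0.5955, 0.1304, 0.1357]
tool_rot: [-0.698, 0.716, 0.001, 0.001]
wrist_force: [-7.5, 5.4, 11.2]
finger_gap: 0.337
grasp_force: 58.1
```

```bash
python3 ball.py
```

```text
17.1 [0.59542319 0.13105129 0.13504083] [-7.06125869  4.61563143 11.09263876] 0.33690861590414606
ref 14 (np.float64(284.92857142857144), np.float64(233.85714285714286))
now 13 (np.float64(280.84615384615387), np.float64(231.30769230769232))
80.0 [318.2 200.6] 173.53061224489795
68.0 [327.9 208.4] 154.48979591836735
50.0 [340.6 221.6] 75.20408163265306
40.0 [346.3 229.2] 74.77551020408163
26.0 [352.  239.4] 164.18367346938774
```

Emit:
step_arm(steps=[0.003,0.119,-0.127,0,0,0,0,0.007,0.233,-0.259,0,0,0,0,0.01,0.343,-0.395,0,0,0,0,0.014,0.448,-0.534,0,0,0,0,0.017,0.548,-0.677,0,0,0,0,0.02,0.643,-0.823,0,0,0,0,0.022,0.733,-0.973,0,0,0,0,0.025,0.818,-1.126,0,0,0,0,0.028,0.897,-1.281,0,0,0,0,0.028,0.897,-1.281,0,0,0,0,0.028,0.897,-1.281,0,0,0,0,0.028,0.897,-1.281,0,0,0,0])

```text
time_s: 18.3
eef_pos: [0.5963, 0.1646, 0.0989]
tool_rot: [-0.7, 0.714, 0.006, 0.006]
wrist_force: [-10.7, 22.6, 18.7]
finger_gap: 0.271
grasp_force: 56.1
```

```bash
python3 ball.py; python3 - <<'E'
from h import *
S=cam('scene')
im=env.read_camera('scene')
p=[.632,-.0775,-.031]
w=lambda x,y,z:[p[0]+np.cos(p[2])*x-np.sin(p[2])*y,p[1]+np.sin(p[2])*x+np.cos(p[2])*y,z]
# profile along press axis on the upper surface line seen by the camera, now and at the start
ref=cv2.imread('pics/scene.png')
for y in np.arange(-.03,.06,.002):
    u=proj(S,w(.006,y,.064)).astype(np.float32); f=lambda i:cv2.getRectSubPix(i,(1,1),(float(u[0]),float(u[1])))[0,0]
    print(round(y*1000),u.round(1),'now',f(im),'ref',f(ref))
# ball centroid: dark blob
E
```

```text
18.35 [0.59635668 0.16453597 0.09885668] [-10.30094094  22.40484452  18.88570311] 0.2737106834152477
ref 14 (np.float64(284.92857142857144), np.float64(233.85714285714286))
now 10 (np.float64(279.2), np.float64(229.9))
80.0 [318.2 200.6] 171.44897959183675
68.0 [327.9 208.4] 152.9795918367347
50.0 [340.6 221.6] 162.9795918367347
40.0 [346.3 229.2] 103.46938775510205
26.0 [352.  239.4] 52.97959183673469
-30 [264.9 221.4] now [41 60 99] ref [21 22 19]
-28 [265.5 221.7] now [ 41  61 100] ref [23 23 22]
-26 [266.  222.1] now [ 40  62 101] ref [22 23 22]
-24 [266.5 222.4] now [39 58 95] ref [14 14 13]
-22 [267.1 222.8] now [38 59 93] ref [15 14 14]
-20 [267.6 223.1] now [ 58 108 145] ref [38 38 39]
-18 [268.2 223.5] now [ 77 151 194] ref [66 68 72]
-16 [268.7 223.8] now [ 89 173 219] ref [ 94  97 101]
-14 [269.2 224.2] now [ 93 180 227] ref [123 126 130]
-12 [269.8 224.5] now [ 93 179 227] ref [157 162 168]
-10 [270.3 224.9] now [ 94 180 227] ref [188 195 201]
-8 [270.9 225.2] now [ 92 178 225] ref [202 208 216]
-6 [271.4 225.6] now [ 90 176 224] ref [202 208 215]
-4 [272.  225.9] now [ 8
[... 910 characters left out ...]
86 182 189]
32 [281.9 232.3] now [100  96  94] ref [197 194 199]
34 [282.4 232.7] now [99 95 94] ref [186 184 199]
36 [283. 233.] now [100  97  95] ref [169 168 208]
38 [283.5 233.4] now [99 95 93] ref [113 114 217]
40 [284.1 233.7] now [99 95 93] ref [ 64  67 229]
42 [284.6 234.1] now [100  96  95] ref [ 52  55 229]
44 [285.2 234.4] now [92 94 86] ref [ 50  59 197]
46 [285.8 234.8] now [81 94 70] ref [ 54  72 134]
48 [286.3 235.2] now [68 87 55] ref [59 77 79]
50 [286.9 235.5] now [55 74 43] ref [58 75 43]
52 [287.4 235.9] now [48 66 37] ref [53 68 36]
54 [288.  236.2] now [48 65 37] ref [49 62 36]
56 [288.6 236.6] now [51 67 40] ref [47 61 35]
58 [289.1 237. ] now [53 68 42] ref [47 61 37]
```

The pads are slipping off the ball outward (opening fell to 23 mm, ball pushed 11 mm off pad centre), though the ferrule already looks home. Retrace to lever-up and re-grip deeper.

Emit:
step_arm(steps=[-0.008,-0.254,0.458,0,0,0,0,-0.017,-0.554,0.886,0,0,0,0,-0.028,-0.897,1.281,0,0,0,0,-0.04,-1.28,1.638,0,0,0,0,-0.053,-1.698,1.953,0,0,0,0,-0.067,-2.147,2.223,0,0,0,0,-0.08,-2.621,2.444,0,0,0,0,-0.097,-3.116,2.614,0,0,0,0,-0.112,-3.626,2.732,0,0,0,0,-0.112,-3.626,2.732,0,0,0,0])

```text
time_s: 19.4
eef_pos: [0.5943, 0.0704, 0.1723]
tool_rot: [-0.702, 0.712, 0.019, 0.018]
wrist_force: [16.4, 68.1, -29.3]
finger_gap: -0.002
grasp_force: 33.7
```

```bash
python3 ball.py; python3 - <<'E'
from h import *
# where are the pads in the wrist view: bright-grey/dark pattern differences (ball centre vs pads)
a=env.read_camera('wrist'); cv2.imwrite('pics/w9.png',a); h=cv2.cvtColor(a,cv2.COLOR_BGR2HSV)
W=cam('wrist'); print(proj(W,(.5938,.0455,.238)))
for r in range(200,340,7): print(r,' '.join('%3d'%h[r,c,2] for c in range(255,400,5)))
E
```

```text
19.45 [0.59425667 0.07037178 0.17222263] [ 16.1496823   67.13426541 -28.62822877] 0.004594822721581867
ref 14 (np.float64(284.92857142857144), np.float64(233.85714285714286))
now 13 (np.float64(285.0), np.float64(233.92307692307693))
80.0 [318.2 200.6] 44.0
68.0 [327.9 208.4] 52.55102040816327
50.0 [340.6 221.6] 168.28571428571428
40.0 [346.3 229.2] 168.85714285714286
26.0 [352.  239.4] 106.40816326530613
[325.76196597 245.55540016]
200 219 219 218 210 213 210 203 209 211 175  37  33  36  24  22  37  19  23  20  44 227 220 149 146 149 148 155 148 134
207 220 219 220 209 213 212 205 206  57  22  31  36  32  36  32  30  35  40  26  20  19  64 146 146 149 146 157 151 139
214 219 219 222 215 212 213 208  24  30  31  35  33  35  37  32  37  35  30  34  29  30  31  62 146 156 145 157 146 133
221 213 217 220 216 206 215  74  31  31  30  40  36  37  34  46  40  29  37  31  35  27  35  29 116 151 146 155 146 137
228 213 218 221 217 213 213  27  35  38  39  36  38  34  48  39  42  34  35  35  36  31  33  26  36 151 150 157 142 133
235 212 219 222 216 208 205  21  32  34  36  34  42  48  53  49
[... 1036 characters left out ...]
 208  78  37  19  35  37  27  25  29  39  49  34  34  21  31  40  41  30  22 144 240 237 223 225  47
305  31 117  69  37  41  34  37  31  33  31  32  29  27  36  47  37  28  39  31  23  22  27  22  30  29  37  77 125  35
312  40  29  30  32  28  33  31  26  28  28  32  39  31  40  45  32  31  25  26  32  33  29  28  35  29  27  20  26  35
319  41  38  27  33  26  32  30  33  26  27  21  25  27  40  48  34  36  35  28  26  33  31  26  29  31  26  29  27  34
326  30  38  32  39  34  38  31  26  22  35  36  34  32  42  43  25  25  34  28  21  29  36  24  33  27  28  28  31  26
333  59  39  32  35  32  29  32  20  24  35  31  32  36  44  53  36  33  28  23  27  37  34  31  37  35  34  36  32  41
```

Fingers slid off and are pushing the ball from the +y side; lever is up again. Back off at once, rise and open.

Emit:
step_arm(steps=[0,0.6,0,0,0,0,0,0,1.4,0,0,0,0,0,0,1.6,0.4,0,0,0,0,0,1.6,1.2,0,0,0,70,0,1.6,2.3,0,0,0,70,0,0.8,2.5,0,0,0,70,0,0.05,2.5,0,0,0,70,0,0.05,2.5,0,0,0,70,0,0.05,2.5,0,0,0,70,0,0.05,2.5,0,0,0,70])

```text
time_s: 20.5
eef_pos: [0.5938, 0.0476, 0.2522]
tool_rot: [-0.697, 0.717, 0.0, 0.0]
wrist_force: [0.1, -0.1, -0.0]
finger_gap: 0.82
grasp_force: 0.0
```

```bash
python3 - <<'E'
from h import *
W=cam('wrist'); s=env.state(); print(s['eef_pos'],s['tool_rot'],s['time_s'],s['wrist_force'],s['finger_gap'])
a=env.read_camera('wrist');cv2.imwrite('pics/w10.png',a); h=cv2.cvtColor(a,cv2.COLOR_BGR2HSV)
print('pred',proj(W,(.5938,.0455,.238)))
m=(h[...,2]<62)[150:285,240:410].astype(np.uint8)
n,l,st,c=cv2.connectedComponentsWithStats(m); i=1+np.argmax(st[1:,4]); print(st[i],c[i]+[240,150])
# brass and wood rows on handle, scene profile
S=cam('scene'); im=env.read_camera('scene'); p=[.632,-.0775,-.031]
w=lambda x,y,z:[p[0]+np.cos(p[2])*x-np.sin(p[2])*y,p[1]+np.sin(p[2])*x+np.cos(p[2])*y,z]
for y in np.arange(-.03,.03,.004):
    u=proj(S,w(.006,y,.064)); print(round(y*1000),cv2.getRectSubPix(im,(1,1),(float(u[0]),float(u[1])))[0,0],end=' ')
# pad end profile in wrist view, right/left pads
print()
for r in range(240,330,6): print(r,' '.join('%3d'%h[r,c,2] for c in range(195,300,4)))
E
```

```text
[0.5938421  0.04761265 0.25224657] [-6.97353224e-01  7.16727605e-01  1.44660376e-04  6.00090660e-07] 20.5 [ 0.08889092 -0.14500027 -0.02020261] 0.8204970896817098
pred [324.85387922 223.90787004]
[  60   49   52   52 2059] [325.61000486 224.93346285]
-30 [ 42  61 101] -26 [ 46  67 105] -22 [40 60 95] -18 [ 76 153 196] -14 [ 95 183 229] -10 [ 95 182 229] -6 [ 93 179 226] -2 [ 85 163 209] 2 [ 43  83 115] 6 [35 62 89] 10 [ 92 110 125] 14 [130 134 138] 18 [136 137 142] 22 [199 197 205] 26 [173 171 177] 
240 191 197 213 215 205 217 218 204 213 216 205 217 220 220 222 220 221 190 199 198 200 197 188 188 186 186 177
246 197 195 213 220 194 210 217 203 209 222 198 214 216 220 217 219 217 196 198 198 200 196 191 190 186 184 181
252 198 191 207 216 202 208 219 203 214 224 201 212 219 221 219 223 215 201 194 196 197 195 189 188 183 181 183
258 204 191 202 211 205 206 219 120 107 110  39  23 191 221 218 225 216 197 196 192 197 200 193 185 188 181 185
264 218 191 191 210 216 200 114 115 111  48  22  15 174 220 220 225 213 205 190 193 198 201 190 183 185 182 182
270 224 208 150  48  42 111 113 114
[... 384 characters left out ...]
 200 195 190 180 177 180 184
294  49  93  93  92  86  31  12  32  19  26  28  24  55 219 216 221 224 215 191 190 203 200 188 183 178 182 190
300  23  87 142 143  56  31  25  24  26  16   9  24 124 220 216 223 226 214 193 189 194 200 184 181 177 180 190
306  31  20  99 143  73  31  15  22  16  28  18  26 212 214 213 221 224 215 204 190 195 201 189 183 177 184 187
312  31  36  35  29  37  38  26  32  20  21  18 170 216 213 215 224 225 213 214 185 194 199 181 184 177 178 187
318  29  31  28  23  26  38  30  23  27  18  85 212 213 209 214 221 221 212 214 184 188 200 180 183 183 181 186
324  17  31  31  29  23  32  24  33  24  26 207 207 207 208 215 220 220 214 218 189 186 201 181 183 177 180 181
```

```bash
python3 - <<'E'
from h import *
W=cam('wrist'); s=env.state(); e=s['eef_pos']; X=np.array([np.cos(-.031),np.sin(-.031),0]); Y=np.array([.031,1,0])
print(-W[1].T@W[2]-e)
for hh in (0,.013,.03,.04,.05,.06,.07): print(hh,proj(W,e+X*.035-Y*.011+[0,0,hh]).round(),proj(W,e+X*.035+Y*.011+[0,0,hh]).round())
E
```

```text
[-0.00168015 -0.06790079  0.1798726 ]
0 [261. 217.] [263. 254.]
0.013 [256. 224.] [259. 264.]
0.03 [250. 236.] [252. 279.]
0.04 [245. 244.] [248. 290.]
0.05 [239. 253.] [242. 301.]
0.06 [233. 264.] [237. 315.]
0.07 [226. 276.] [230. 331.]
```

Ball friction alone didn't hold. New plan: turn the gripper 90° so it closes along press y and tilt it with the lever (rigid in lever frame), so the upper finger drives the ball by shape. Turn first.

Emit:
step_arm(steps=[0,-0.03,0,0,0,-11.25,70,0,-0.03,0,0,0,-11.25,70,0,-0.03,0,0,0,-11.25,70,0,-0.03,0,0,0,-11.25,70,0,-0.03,0,0,0,-11.25,70,0,-0.03,0,0,0,-11.25,70,0,-0.03,0,0,0,-11.25,65,0,-0.03,0,0,0,-11.25,65,0,-0.03,0,0,0,-11.25,65,0,-0.03,0,0,0,-11.25,65,0,-0.03,0,0,0,-11.25,65,0,-0.03,0,0,0,-11.25,65])

```text
time_s: 21.8
eef_pos: [0.5938, 0.0476, 0.252]
tool_rot: [0.013, 1.0, 0.0, -0.0]
wrist_force: [-0.0, -0.1, 0.3]
finger_gap: 0.758
grasp_force: 0.0
```

```bash
python3 - <<'E'
from h import *
s=env.state(); print(s['eef_pos'],s['tool_rot'],s['time_s'],s['joint_positions'])
L,D=.15,.064
def pos(d): 
    a=np.radians(80-d); f=np.radians(d); return np.array([L*np.cos(a)-D*np.sin(f),L*np.sin(a)-D*np.cos(f)])
for d0,ds in ((0,range(3,20,3)),(18,range(21,37,3)),(36,range(38,57,2))):
    print(d0)
    for d in ds:
        q=(pos(d)-pos(d0))/.03; r=-(d-d0)/8; print(d,[round(float(v),3) for v in (q[0]*.031,q[0],q[1],r,-.031*r)])
E
```

```text
[0.593775   0.04763816 0.25200711] [ 1.27850994e-02  9.99918244e-01  2.31044282e-05 -2.16466119e-04] 21.8 [-4.38332745e-02  3.84601411e-01  4.19426417e-02  1.22857172e+00
  3.27471400e-05 -1.82623855e-02]
0
3 [0.004, 0.145, -0.049, -0.375, 0.012]
6 [0.009, 0.287, -0.106, -0.75, 0.023]
9 [0.013, 0.426, -0.17, -1.125, 0.035]
12 [0.017, 0.561, -0.242, -1.5, 0.046]
15 [0.021, 0.693, -0.32, -1.875, 0.058]
18 [0.025, 0.82, -0.405, -2.25, 0.07]
18
21 [0.004, 0.123, -0.092, -0.375, 0.012]
24 [0.007, 0.24, -0.19, -0.75, 0.023]
27 [0.011, 0.352, -0.293, -1.125, 0.035]
30 [0.014, 0.459, -0.403, -1.5, 0.046]
33 [0.017, 0.56, -0.518, -1.875, 0.058]
36 [0.02, 0.655, -0.638, -2.25, 0.07]
36
38 [0.002, 0.06, -0.083, -0.25, 0.008]
40 [0.004, 0.116, -0.168, -0.5, 0.015]
42 [0.005, 0.17, -0.254, -0.75, 0.023]
44 [0.007, 0.22, -0.343, -1.0, 0.031]
46 [0.008, 0.268, -0.433, -1.25, 0.039]
48 [0.01, 0.312, -0.525, -1.5, 0.046]
50 [0.011, 0.353, -0.619, -1.75, 0.054]
52 [0.012, 0.391, -0.713, -2.0, 0.062]
54 [0.013, 0.425, -0.809, -2.25, 0.07]
56 [0.014, 0.456, -0.907, -2.5, 0.077]
```

Emit:
step_arm(steps=[0,-0.05,-0.6,0,0,0,65,0,-0.05,-1.2,0,0,0,65,0,-0.05,-1.8,0,0,0,65,0,-0.05,-2.4,0,0,0,60,0,-0.05,-2.6,0,0,0,60,0,-0.05,-2.6,0,0,0,50,0,-0.05,-2.6,0,0,0,40,0,-0.05,-2.6,0,0,0,0,0,-0.05,-2.6,0,0,0,0,0,-0.05,-2.6,0,0,0,0,0,-0.05,-2.6,0,0,0,0])

```text
time_s: 22.9
eef_pos: [0.5947, 0.0457, 0.1755]
tool_rot: [0.013, 1.0, 0.0, 0.001]
wrist_force: [-1.2, 1.0, 6.6]
finger_gap: 0.348
grasp_force: 59.0
```

Emit:
step_arm(steps=[0.004,0.145,-0.049,-0.375,0.012,0,0,0.009,0.287,-0.106,-0.75,0.023,0,0,0.013,0.426,-0.17,-1.125,0.035,0,0,0.017,0.561,-0.242,-1.5,0.046,0,0,0.021,0.693,-0.32,-1.875,0.058,0,0,0.025,0.82,-0.405,-2.25,0.07,0,0,0.025,0.82,-0.405,-2.25,0.07,0,0])

```text
time_s: 23.6
eef_pos: [0.5952, 0.0718, 0.1628]
tool_rot: [0.012, 0.987, -0.157, -0.002]
wrist_force: [-2.2, 1.7, 7.8]
finger_gap: 0.346
grasp_force: 59.5
```

Emit:
step_arm(steps=[0.004,0.123,-0.092,-0.375,0.012,0,0,0.007,0.24,-0.19,-0.75,0.023,0,0,0.011,0.352,-0.293,-1.125,0.035,0,0,0.014,0.459,-0.403,-1.5,0.046,0,0,0.017,0.56,-0.518,-1.875,0.058,0,0,0.02,0.655,-0.638,-2.25,0.07,0,0,0.02,0.655,-0.638,-2.25,0.07,0,0])

```text
time_s: 24.3
eef_pos: [0.5956, 0.092, 0.1429]
tool_rot: [0.011, 0.951, -0.31, -0.005]
wrist_force: [-3.5, 4.7, 8.7]
finger_gap: 0.345
grasp_force: 60.0
```

Emit:
step_arm(steps=[0.002,0.06,-0.083,-0.25,0.008,0,0,0.004,0.116,-0.168,-0.5,0.015,0,0,0.005,0.17,-0.254,-0.75,0.023,0,0,0.007,0.22,-0.343,-1.0,0.031,0,0,0.008,0.268,-0.433,-1.25,0.039,0,0,0.01,0.312,-0.525,-1.5,0.046,0,0,0.01,0.312,-0.525,-1.5,0.046,0,0,0.01,0.312,-0.525,-1.5,0.046,0,0])

```text
time_s: 25.1
eef_pos: [0.5957, 0.1006, 0.128]
tool_rot: [0.012, 0.914, -0.407, -0.006]
wrist_force: [-3.2, 5.8, 7.9]
finger_gap: 0.342
grasp_force: 60.3
```

```bash
cat > prof.py <<'E'
from h import *
s=env.state(); print(s['time_s'],s['eef_pos'],s['tool_rot'],s['wrist_force'],s['finger_gap'])
S=cam('scene'); im=np.mean([env.read_camera('scene').astype(np.float32) for _ in range(3)],0); ref=cv2.imread('pics/scene.png').astype(np.float32)
p=[.632,-.0775,-.031]
w=lambda x,y,z:[p[0]+np.cos(p[2])*x-np.sin(p[2])*y,p[1]+np.sin(p[2])*x+np.cos(p[2])*y,z]
ys=np.arange(-.03,.06,.0005)
for n,i in (('ref',ref),('now',im)):
    v=[]
    for y in ys:
        u=[proj(S,w(.006,y+0*k,.064+k)) for k in (-.003,0,.003)]
        v.append(np.mean([cv2.getRectSubPix(i,(1,1),(float(a[0]),float(a[1])))[0,0] for a in u],0))
    v=np.array(v); red=v[:,2]-v[:,:2].max(1); k=np.where(red>.5*red.max())[0]
    print(n,'red max %.0f'%red.max(),'half-max from %.1f to %.1f mm, area %.2f'%(ys[k[0]]*1e3,ys[k[-1]]*1e3,np.clip(red,0,None).sum()*.5/150))
    if n=='now':
        for y,c in zip(ys[::5],v[::5]): print(round(y*1e3,1),c.astype(int),end=' ')
E
python3 prof.py
```

```text
25.1 [0.59571246 0.10060778 0.12798046] [ 0.01156113  0.91350132 -0.40661966 -0.0064903 ] [-3.22651863  5.79205576  7.92914163] 0.3424384472835939
ref red max 166 half-max from 37.5 to 45.0 mm, area 11.39
now red max 162 half-max from 17.0 to 24.0 mm, area 17.36
-30.0 [41 60 99] -27.5 [ 41  60 100] -25.0 [39 58 97] -22.5 [38 59 94] -20.0 [ 59 107 146] -17.5 [ 80 154 198] -15.0 [ 90 176 222] -12.5 [ 91 176 224] -10.0 [ 92 176 223] -7.5 [ 92 176 223] -5.0 [ 88 173 221] -2.5 [106 176 219] 0.0 [150 188 216] 2.5 [187 194 207] 5.0 [168 166 171] 7.5 [133 130 134] 10.0 [165 162 167] 12.5 [190 187 195] 15.0 [179 176 210] 17.5 [118 118 224] 20.0 [ 69  72 226] 22.5 [ 61  63 202] 25.0 [ 84  83 138] 27.5 [96 93 99] 30.0 [99 95 90] 32.5 [97 94 92] 35.0 [97 93 91] 37.5 [96 92 91] 40.0 [97 94 92] 42.5 [95 91 89] 45.0 [85 90 74] 47.5 [70 86 56] 50.0 [57 75 44] 52.5 [51 66 38] 55.0 [49 64 37] 57.5 [49 63 36]
```

Nose face has moved 20.5 mm (ferrule home) and the nose is ≈4.6 mm in; 7.5° more gives ≈8.5 mm.

Emit:
step_arm(steps=[0.001,0.041,-0.094,-0.25,0.008,0,0,0.002,0.079,-0.188,-0.5,0.015,0,0,0.004,0.113,-0.284,-0.75,0.023,0,0,0.004,0.136,-0.357,-0.94,0.029,0,0,0.004,0.136,-0.357,-0.94,0.029,0,0,0.004,0.136,-0.357,-0.94,0.029,0,0,0.004,0.136,-0.357,-0.94,0.029,0,0])

```text
time_s: 25.95
eef_pos: [0.5958, 0.1047, 0.1175]
tool_rot: [0.012, 0.885, -0.465, -0.007]
wrist_force: [-4.1, 7.6, 7.6]
finger_gap: 0.343
grasp_force: 60.6
```

```bash
python3 prof.py
```

```text
25.95 [0.59576618 0.10466544 0.11747358] [ 0.01155204  0.88500869 -0.46537137 -0.00746018] [-4.06828577  7.57715949  7.59378123] 0.3425391065995555
ref red max 166 half-max from 37.5 to 45.0 mm, area 11.39
now red max 88 half-max from -17.0 to 21.0 mm, area 12.25
-30.0 [40 59 99] -27.5 [40 59 99] -25.0 [39 58 96] -22.5 [38 57 93] -20.0 [ 58 106 145] -17.5 [ 80 154 198] -15.0 [ 91 175 223] -12.5 [ 91 176 224] -10.0 [ 91 175 222] -7.5 [ 89 174 221] -5.0 [ 87 173 220] -2.5 [110 177 218] 0.0 [164 191 215] 2.5 [194 196 206] 5.0 [171 167 171] 7.5 [133 131 135] 10.0 [164 162 167] 12.5 [189 186 196] 15.0 [179 177 210] 17.5 [123 123 204] 20.0 [ 91  91 157] 22.5 [ 91  88 109] 25.0 [97 93 90] 27.5 [96 92 89] 30.0 [96 92 89] 32.5 [97 92 91] 35.0 [97 93 92] 37.5 [97 93 92] 40.0 [97 93 91] 42.5 [94 91 89] 45.0 [85 92 76] 47.5 [72 89 59] 50.0 [58 76 42] 52.5 [49 65 37] 55.0 [48 63 36] 57.5 [49 64 37]
```

Rear edge of visible red moved from ~25 to ~21 mm: about half hidden. Hold.

Emit:
step_arm(steps=[0,0,0,0,0,0,0,0,0,0,0,0,0,0,0,0,0,0,0,0,0,0,0,0,0,0,0,0,0,0,0,0,0,0,0,0,0,0,0,0,0,0,0,0,0,0,0,0,0,0,0,0,0,0,0,0,0,0,0,0,0,0,0,0,0,0,0,0,0,0,0,0,0,0,0,0,0,0,0,0,0,0,0,0])

```text
time_s: 27.3
eef_pos: [0.5958, 0.1046, 0.1176]
tool_rot: [0.012, 0.885, -0.465, -0.007]
wrist_force: [-3.5, 6.5, 7.6]
finger_gap: 0.344
grasp_force: 60.6
```

Emit:
step_arm(steps=[0,0,0,0,0,0,0,0,0,0,0,0,0,0,0,0,0,0,0,0,0,0,0,0,0,0,0,0,0,0,0,0,0,0,0,0,0,0,0,0,0,0,0,0,0,0,0,0,0,0,0,0,0,0,0,0,0,0,0,0,0,0,0,0,0,0,0,0,0,0,0,0,0,0,0,0,0,0,0,0,0,0,0,0])

```text
time_s: 28.5
eef_pos: [0.5958, 0.1046, 0.1176]
tool_rot: [0.012, 0.885, -0.465, -0.007]
wrist_force: [-3.6, 7.4, 7.8]
finger_gap: 0.346
grasp_force: 60.6
```

Emit:
step_arm(steps=[0,0,0,0,0,0,0,0,0,0,0,0,0,0,0,0,0,0,0,0,0,0,0,0,0,0,0,0,0,0,0,0,0,0,0,0,0,0,0,0,0,0,0,0,0,0,0,0,0,0,0,0,0,0,0,0,0,0,0,0,0,0,0,0,0,0,0,0,0,0,0,0,0,0,0,0,0,0,0,0,0,0,0,0])

```text
time_s: 29.7
eef_pos: [0.5958, 0.1046, 0.1176]
tool_rot: [0.012, 0.885, -0.465, -0.007]
wrist_force: [-3.7, 7.0, 7.3]
finger_gap: 0.343
grasp_force: 60.6
```

Emit:
step_arm(steps=[0,0,0,0,0,0,0,0,0,0,0,0,0,0,0,0,0,0,0,0,0,0,0,0,0,0,0,0,0,0,0,0,0,0,0,0,0,0,0,0,0,0,0,0,0,0,0,0,0,0,0,0,0,0,0,0,0,0,0,0,0,0,0,0,0,0,0,0,0,0,0,0,0,0,0,0,0,0,0,0,0,0,0,0])

```text
time_s: 30.9
eef_pos: [0.5957, 0.1046, 0.1176]
tool_rot: [0.012, 0.885, -0.465, -0.007]
wrist_force: [-3.4, 7.1, 6.9]
finger_gap: 0.343
grasp_force: 60.6
```

Emit:
step_arm(steps=[0,0,0,0,0,0,0,0,0,0,0,0,0,0,0,0,0,0,0,0,0,0,0,0,0,0,0,0,0,0,0,0,0,0,0,0,0,0,0,0,0,0,0,0,0,0,0,0,0,0,0,0,0,0,0,0,0,0,0,0,0,0,0,0,0,0,0,0,0,0,0,0,0,0,0,0,0,0,0,0,0,0,0,0])

```text
time_s: 32.1
eef_pos: [0.5958, 0.1046, 0.1176]
tool_rot: [0.012, 0.885, -0.465, -0.007]
wrist_force: [-3.4, 6.5, 7.3]
finger_gap: 0.344
grasp_force: 60.6
```

```bash
python3 prof.py
```

```text
32.1 [0.59575982 0.10462072 0.11761755] [ 0.01169061  0.88507449 -0.46524327 -0.00742786] [-3.38309988  6.5202395   7.28485236] 0.3437794457006681
ref red max 166 half-max from 37.5 to 45.0 mm, area 11.39
now red max 88 half-max from -17.5 to 21.0 mm, area 12.31
-30.0 [41 60 99] -27.5 [41 60 99] -25.0 [40 59 97] -22.5 [38 57 92] -20.0 [ 58 106 145] -17.5 [ 80 154 199] -15.0 [ 90 175 223] -12.5 [ 92 176 224] -10.0 [ 91 175 223] -7.5 [ 89 173 221] -5.0 [ 87 172 220] -2.5 [110 178 219] 0.0 [164 192 215] 2.5 [193 196 205] 5.0 [170 167 171] 7.5 [133 131 135] 10.0 [164 162 167] 12.5 [188 185 195] 15.0 [178 175 209] 17.5 [122 121 203] 20.0 [ 92  89 157] 22.5 [ 91  87 108] 25.0 [96 92 89] 27.5 [97 93 90] 30.0 [97 93 91] 32.5 [95 92 90] 35.0 [97 92 91] 37.5 [97 93 91] 40.0 [97 93 91] 42.5 [95 91 89] 45.0 [85 91 76] 47.5 [71 87 58] 50.0 [57 75 43] 52.5 [49 66 38] 55.0 [49 64 38] 57.5 [48 64 37]
```

Held steady for over 6 s with no drift; handing in.

```bash
python3 -c "
from workcell import env
print(env.job_done())"
```

```text
the job is handed in; nothing more can be done
None
```

I handed the job in with the walnut handle in the V-rests, ferrule home, and the lever held for over 6 s with about half the red band in its sleeve (nose about 8.5 mm in, by the camera). The first grip on the ball slipped and let the lever spring back up before I re-gripped and pressed again. No verdict came back.

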